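# Put the grill press away on the griddle over a separator board

### The job

Lay the slotted wooden separator board flat inside the rim of the blue griddle, then stand the grill press, square and centred, on the board, and last swing the hold-down arm over until its pad rests on the press's handle. The griddle's height is not known beforehand, so feel for it: set both layers down gently, never letting them fall or pressing hard, and leave the other kitchen things where they are.

Things in the scene. Friction and masses are not known exactly. Their poses are not given: they have to be found in the camera images.
- stand: Fixed dark steel stand, base plate 180 (x) x 200 (y) x 12 mm; origin under its middle, z up. It carries the blue enamelled griddle (fixed, centred and square over it) on levelling legs: the griddle's inner floor lies anywhere from 36 to 68 mm above the work surface, not measured: find it by touch or sight. The hold-down arm's post, 22 x 44 mm, 145 mm high, stands at the +x side.
- stand_centre (a point): Centre of the stand on its base plate's top (12 mm up), axes as the stand's: board and press belong centred over it. The griddle's inside is 128 (x) x 168 (y) mm, so 4 mm clear all round the board; its rim is 8 mm wide, 6 mm high above the inner floor; wire handles reach to y = +-117 mm.
- hold_hinge (a point): Axis of the hold-down arm's hinge, along the stand's y, 110 mm to +x of the stand's centre and 130 mm above the work surface.
- hold_down (a joint): Angle of the hold-down arm (rad): 0 is level, reaching from the hinge to the stand's -x over the griddle; grows as it swings up and back: 1.57 upright, at most 1.95. A stiff hinge: stays about where left near upright. With its pad on the press's handle it reads -0.2 to 0.2, depending on the griddle's height.
- hold_pad (a point): Lowest point of the round black rubber pad under the hold-down arm, 110 mm from the hinge and, with the arm level, 18 mm below the hinge axis. The arm is a steel bar 18 mm wide, 12 mm thick, its centre line through the hinge axis.
- hold_tip (a point): Centre of the black ball (24 mm across) at the arm's free end, 148 mm from the hinge.
- rest: Fixed open steel rest that slopes up at 35 degrees towards its own +x; origin on the work surface under the middle of the slope. The board lies on two 16 mm wide rails at y = +-68 mm, against stops at the lower end; between the rails it is open save for a cross bar low down at the rear.
- separator: Beech board 120 (x) x 160 (y) x 8 mm, about 0.12 kg; origin at the centre of its underside, z out of its upper face. Two slots, each 52 mm (x) by 34 mm (y, from 22 to 56 mm either side of the middle), leave a bridge 44 mm wide (y) in the middle to grip by its two edges, along y. Starts on the rest at 35 degrees. Either end may lead.
- press: Grill press of dark cast metal, 0.5 to 0.8 kg; origin at the centre of its underside, z up. Plate 100 (x) x 140 (y) x 8 mm; a bar handle 20 mm wide (x), 110 mm long (y), from 36 to 52 mm above the underside, on two posts at y = +-45 mm. Either end may lead.
- press_handle (a point): Middle of the press's bar handle, 44 mm above the underside and 8 mm below the handle's top.
- mug: White ceramic mug, 80 mm wide, 90 mm high, a bystander; origin under its centre.
- scoop: Beige plastic measuring scoop, cup 64 mm wide and 45 mm high, flat handle to its -x reaching 113 mm, a bystander; origin under the cup.
- spoon: Wooden spoon, 240 mm long, a bystander lying on the work surface.
- jar: Glass jar with aluminium cap, 72 mm wide, 90 mm high, a bystander; origin under its centre.
- oil: Green oil bottle, 64 mm wide, 200 mm high, a bystander; origin under its centre.
- bowl: White bowl, 140 mm wide, 60 mm high, a bystander; origin under its centre.

How it is judged:
By the outcome, as a careful person would: the job done as asked, in the order asked, and still so for the second after the job is handed in, with the robot touching nothing.
It also fails if it takes over 72 s, if anything falls off the work surface, if the arm or the gripper's body presses on something with over 40 N, if the wrist force passes 120 N, or if a joint passes its speed limit or range.

### The arm

A 6-joint arm with a two-finger parallel gripper is mounted at the origin on the work surface. World frame = base frame: x ahead of the robot, y to its left, z up, the work surface at z = 0. Lengths are in mm, angles in rad, forces in N, time in s.
With the tool pointing down it reaches from about 250 to 775 mm from the base axis. Payload 4 kg.
Tool frame: the origin (TCP) lies on the centre line of the jaws, within the pads' length; the fingertips stand 22 mm ahead of it and the grasp point (between the pads) lies 3 mm ahead of it; z points along the fingers, y is the line along which they close (so a half turn about z gives the same grasp; the last joint's range is limited). The gripper opens to 94 mm and grips with 3 to 60 N. Pads are 16 mm wide; open, the fingers measure 119 mm over their backs; the gripper's body (75 mm by 177 mm) begins 78 mm behind the grasp point.
Start: joints at [1.156, 0.087, 1.371, -0, 1.684, -0.103], TCP at [168.734, 523.495, 227.506] pointing down, gripper open.
Joint ranges: [-3.1, 3.1], [-0.76, 2.03], [0.27, 2.55], [-1.08, 4.22], [0.17, 2.65], [-2.57, 2.57]. Speed limits (rad/s): [2.79, 2.79, 3.14, 3.14, 3.14, 3.14].

### API

Orientations are given as a rotation vector (axis times angle).
In Python, from station import arm gives the robot as it stands.
- The arm moves only by the shell command python3 -m creep 'ROWS' [OPENING] [FORCE]. ROWS is a JSON object of lists of equal length, an entry for each row: "slide": the shift along the tool's x, y, z normalised to -1 to 1, where 1 is 0.15 m, a list of three; "dr": the turn, a rotation vector about the tool's x, y, z normalised to -1 to 1, where 1 is 2 pi rad, a list of three. A call has exactly 8 rows; each row shifts and turns the commanded pose from where the row before left it, along the tool's axes as they then stand; what a row does not reach is not made up. A row lasts 1/12 s, in which the tool goes at most 41.7 mm and 7.16 degrees, less where a joint would pass 70% of its speed; a pose out of reach is approached as far as the arm can. A call with a number of a shift or a turn outside -1 to 1 is refused whole. A call with a gripper value outside its range is refused whole. OPENING is the opening, from -1 (shut) to 1 (fully open), set as the call begins (- or left out, the last holds). The fingers move at their own pace and stop on an object; FORCE is the grip in N (left out, the last holds). Time passes only in rows, so rows that do not move let the fingers close, or fill a call up. It gives the time, the measured TCP pose, the force, the opening and the grip force at its end, in the units of the state.
- arm.observe(): the state, without advancing time (a new reading comes with each control period).
- arm.snapshot(name): name is "scene" or "top" or "wrist"; returns a dict with "img" (384x512x3 uint8, blue, green, red), "depth" (384x512 float32, mm along the optical axis (not along the pixel's ray), 0 where there is no reading), "fx", "fy", "cx", "cy" (pixels), "rvec" (rotation vector, rad) and "tvec" (3), from world to camera coordinates, as OpenCV has them. Camera axes: x right, y down, z forward; pixel columns grow to the right and rows downward; lengths in mm; the calibration is good to about 2 mm. A picture is of the moment at which its call begins.
- arm.finish_job(): hands the job in; it is judged then, once.
The state is a dict: "t": time; "joints": joint angles; "qd": joint speeds; "effort": joint torques, N m; "tcp_pos": TCP position; "ee_rot": TCP orientation; "ft_force": force on the tool from outside, world axes, zero at the start; "moment": the same for the moment, N m; "finger_gap": finger opening in mm; "grip_force": force on a finger pad.
Only numpy, scipy, OpenCV 4.12 (cv2) and the standard library are available. Lean on these libraries where they do the work, as an engineer would, in place of code of your own. Each camera call takes 0.05 s, during which the arm holds its last target. There are 200 camera calls.

## Working session

There is one attempt and no reset: what is moved stays moved. The work goes in short steps, Python scripts to look and compute and a shell command to move; the robot and the scene stay as the last step left them, time stands still between calls to the robot, and variables do not carry over. Pictures are saved under pics/ and viewed, at most 10 in all, crops included, and the job is handed in when it is done.

```bash
ls; mkdir -p pics; cat > h.py <<'E'
import numpy as np, cv2
from scipy.spatial.transform import Rotation as R
from station import arm
def snap(n):
    s=arm.snapshot(n); return s
def world(s,u,v,z=None,d=None):
    """pixel -> world, by plane height z or depth d"""
    M=R.from_rotvec(np.ravel(s['rvec'])).as_matrix(); t=np.ravel(s['tvec'])
    r=np.array([(u-s['cx'])/s['fx'],(v-s['cy'])/s['fy'],1.])
    c=-M.T@t; w=M.T@r
    return c+w*(d if d is not None else (z-c[2])/w[2])
def cloud(s):
    M=R.from_rotvec(np.ravel(s['rvec'])).as_matrix(); t=np.ravel(s['tvec'])
    v,u=np.mgrid[:384,:512]; d=s['depth']
    P=np.stack([(u-s['cx'])/s['fx']*d,(v-s['cy'])/s['fy']*d,d],-1)
    W=(P-t)@M; W[d==0]=np.nan; return W
def st():
    o=arm.observe(); print('t',round(o['t'],2),'tcp',np.round(o['tcp_pos'],1),'f',np.round(o['ft_force'],1),'gap',round(o['finger_gap'],1),'grip',np.round(o['grip_force'],1)); return o
def togo(pos,Rm,n=None):
    """slide & dr (normalised totals) in tool axes from the present pose"""
    o=arm.observe(); R0=R.from_rotvec(o['ee_rot']).as_matrix()
    dl=R0.T@(np.array(pos)-o['tcp_pos']); dr=R.from_matrix(R0.T@Rm).as_rotvec()
    return dl/150, dr/(2*np.pi)
E
python3 - <<'E'
from h import *
o=st(); print(R.from_rotvec(o['ee_rot']).as_matrix().round(3))
for n in ['scene','top']:
    s=snap(n); np.savez('pics/%s0.npz'%n,**s); cv2.imwrite('pics/%s0.png'%n,s['img'])
E
```

```text
pics
t 0.0 tcp [168.5 523.  226.3] f [-0.2  1.2 -0.1] gap 94.4 grip 0.0
[[-0.952  0.307 -0.001]
 [ 0.307  0.952 -0.002]
 [ 0.    -0.002 -1.   ]]
```

View pics/top0.png

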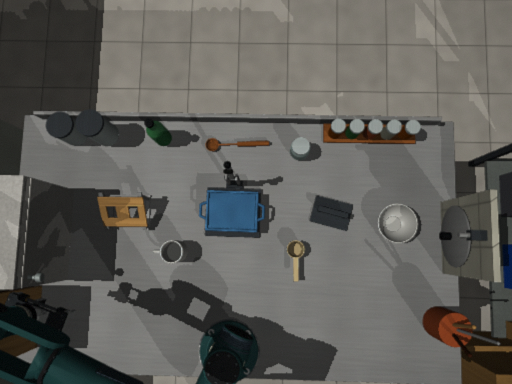

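View pics/scene0.png

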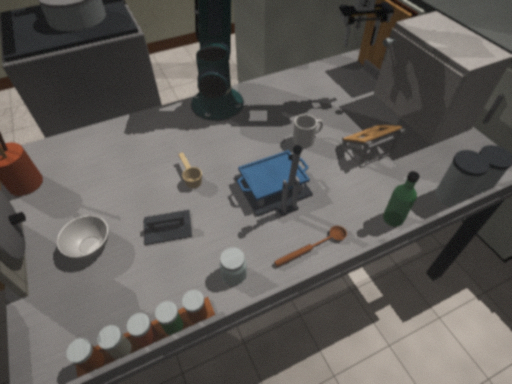

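The top view shows the board on its rest at (125,211), the griddle at (233,212), the hold-down arm upright at (230,172) and the press at (331,212). The mug is at (172,252) and the scoop at (296,255). Next I measure these with masks and depth.

```bash
python3 - <<'E'
from h import *
S={n:dict(np.load(f'pics/{n}0.npz')) for n in ['top','scene']}
def rect(P):
    (c,wh,a)=cv2.minAreaRect(P.astype(np.float32)); return np.round(c,1),np.round(wh,1),round(a,1)
for n,s in S.items():
    W=cloud(s); hsv=cv2.cvtColor(s['img'],cv2.COLOR_BGR2HSV); H,Sa,V=[hsv[...,i].astype(int) for i in range(3)]
    print(n,'f',s['fx'],'cam',world(s,0,0,d=0).round(0))
    roi=(W[...,0]>250)&(W[...,0]<700)&(abs(W[...,1])<500)
    def big(m):
        k,l,stt,c=cv2.connectedComponentsWithStats(m.astype(np.uint8)); i=1+stt[1:,4].argmax(); return l==i
    blue=big((H>95)&(H<125)&(Sa>110)&roi&(W[...,2]>25))
    B=W[blue]; print('blue',rect(B[:,:2]),'z hist',np.percentile(B[:,2],[2,10,25,50,75,90,98]).round(1))
    for z0 in range(30,84,3): print((z0,int(((B[:,2]>=z0)&(B[:,2]<z0+3)).sum())),end=' ')
    print()
    wood=big((H>8)&(H<28)&(Sa>90)&(V>70)&roi&(W[...,1]>150)&(W[...,2]>20))
    P=W[wood]; c=P.mean(0); u,sv,vt=np.linalg.svd(P-c,full_matrices=False); print('wood n',len(P),c.round(1),vt.round(3), 'z',P[:,2].min().round(),P[:,2].max().round())
    Q=np.c_[(P-c)@vt[0],(P-c)@vt[1]]; r=cv2.minAreaRect(Q.astype(np.float32)); print(r)
    pr=roi&(W[...,1]<-90)&(W[...,1]>-330)&(V<75)&(W[...,2]>4)&(W[...,2]<65)&(W[...,0]>300)
    pr=big(pr); P=W[pr]; print('press',rect(P[:,:2]),np.percentile(P[:,2],[5,25,50,75,95]).round(1))
    hb=P[P[:,2]>40]; print('handle',len(hb),rect(hb[:,:2]), np.median(hb[:,2]))
    arm_=roi&(abs(W[...,1])<120)&(W[...,2]>100); P=W[arm_&(W[...,0]>400)]; print('armpts',len(P),P.min(0).round(),P.max(0).round(), P[P[:,2]>P[:,2].max()-20].mean(0).round(1))
s=S['top']; x=cv2.resize(s['img'][155:275,85:365],None,fx=2.8,fy=2.8,interpolation=cv2.INTER_CUBIC)
cv2.imwrite('pics/c1.png',cv2.convertScaleAbs(x,alpha=1.8,beta=10))
E
```

```text
top f 405.9546378081821 cam [ 379. -133. 1499.]
blue (array([ 4.935e+02, -1.000e-01]), array([231.7, 143.7]), 89.3) z hist [55.9 58.1 60.1 62.5 65.2 68.  71.5]
(30, 0) (33, 0) (36, 0) (39, 0) (42, 0) (45, 0) (48, 0) (51, 11) (54, 102) (57, 416) (60, 696) (63, 520) (66, 306) (69, 103) (72, 31) (75, 5) (78, 0) (81, 0) 
wood n 1103 [482.2 385.3  76.5] [[-0.013 -1.    -0.019]
 [-0.818  0.021 -0.575]
 [-0.576 -0.008  0.818]] z 30.0 115.0
((-1.8433380126953125, 4.55645751953125), (125.48241424560547, 162.5841827392578), 86.71109771728516)
press (array([ 510.7, -307.9]), array([ 44.8, 103. ]), 87.3) [ 5.1  6.8  8.8 12.2 52.6]
handle 42 (array([ 509.3, -319.5]), array([26.9, 19.6]), 72.7) 50.746931003526484
armpts 177 [592. -25. 101.] [627.  22. 292.] [616.6  -1.6 284.9]
scene f 367.6769362865969 cam [1184. -382.  930.]
blue (array([481.9, -26.2]), array([158.6, 205.1]), 58.2) z hist [59.7 61.  62.  63.3 64.6 67.2 70.3]
(30, 0) (33, 0) (36, 0) (39, 0) (42, 0) (45, 0) (48, 0) (51, 0) (54, 0) (57, 51) (60, 601) (63, 603) (66, 140) (69, 75) (72, 2) (75, 0) (78, 0) (81, 0) 
wood n 474 [490.4 382.2  80.6] [[-0.122  0.989 -0.082]
 [-0.815 -0.147 -0.561]
 [ 0.567  0.002 -0.824]] z 36.0 112.0
((3.1770477294921875, 12.362415313720703), (130.77879333496094, 162.80995178222656), 82.71736907958984)
press (array([ 515.7, -313. ]), array([38.2, 95.7]), 83.0) [ 6.   7.9  9.8 22.4 53.5]
handle 54 (array([ 511.7, -320.7]), array([22.8, 20.8]), 73.1) 51.71183303040982
armpts 455 [593. -29. 100.] [633.  18. 289.] [623.8  -6.4 283.1]
```

View pics/c1.png

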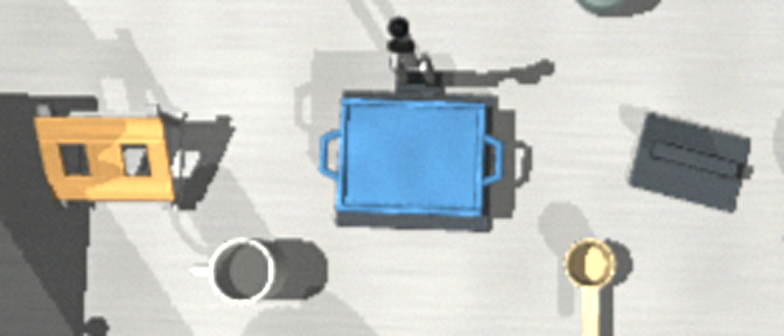

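The crop shows the slots of the board at (75,160) and (136,160), both open, and the griddle square with the arm upright at (400,40). The press is yawed by about -12 degrees. I'll move above the board, tilted to match it, for a wrist look.

```bash
cat >> h.py <<'E'
def plan(pos,z,y):
    """print turn (tool axes, now) and then slide in the turned tool's axes"""
    z=np.array(z,float)/np.linalg.norm(z); y=np.array(y,float); y-=z*(y@z); y/=np.linalg.norm(y)
    T=np.c_[np.cross(y,z),y,z]; o=arm.observe(); R0=R.from_rotvec(o['ee_rot']).as_matrix()
    dr=R.from_matrix(R0.T@T).as_rotvec()/(2*np.pi)
    print('turn',dr.round(4),'|',round(np.linalg.norm(dr)*360,1),'deg  slide after',(T.T@(np.array(pos)-o['tcp_pos'])/150).round(4),'slide before',(R0.T@(np.array(pos)-o['tcp_pos'])/150).round(4))
E
python3 - <<'E'
from h import *
plan(np.array([482,385,76])+np.array([-.574,0,.819])*180,[.574,0,-.819],[0,1,0])
E
```

```text
turn [-0.0155 -0.0966 -0.048 ] | 39.2 deg  slide after [-1.1358 -0.9205  0.8204] slide before [-1.6158 -0.4463  0.0205]
```

```bash
python3 -m creep '{"slide":[[0,0,0],[0,0,0],[0,0,0],[0,0,0],[0,0,0],[0,0,0],[0,0,0],[0,0,0]],"dr":[[-0.0026,-0.0161,-0.008],[-0.0026,-0.0161,-0.008],[-0.0026,-0.0161,-0.008],[-0.0026,-0.0161,-0.008],[-0.0026,-0.0161,-0.008],[-0.0026,-0.0161,-0.008],[0,0,0],[0,0,0]]}' 1
python3 -m creep '{"slide":[[-0.162,-0.131,0.117],[-0.162,-0.131,0.117],[-0.162,-0.131,0.117],[-0.162,-0.131,0.117],[-0.162,-0.131,0.117],[-0.162,-0.131,0.117],[-0.162,-0.131,0.117],[0,0,0]],"dr":[[0,0,0],[0,0,0],[0,0,0],[0,0,0],[0,0,0],[0,0,0],[0,0,0],[0,0,0]]}'
python3 - <<'E'
from h import *
o=st(); print(R.from_rotvec(o['ee_rot']).as_matrix().round(3))
s=snap('wrist'); np.savez('pics/w1.npz',**s); cv2.imwrite('pics/w1.png',s['img'])
E
```

```text
t: 0.77
tcp_pos: [167.4, 523.0, 225.9]
ee_rot: [-0.002, 2.531, 0.0]
ft_force: [-0.0, 0.9, 0.6]
finger_gap: 94.2
grip_force: 0.0
t: 1.43
tcp_pos: [384.0, 381.3, 226.1]
ee_rot: [0.015, 2.527, 0.0]
ft_force: [-0.7, -0.1, -0.0]
finger_gap: 93.7
grip_force: 0.0
t 1.43 tcp [384.  381.3 226.1] f [-0.7 -0.1 -0. ] gap 93.7 grip 0.0
[[-0.817  0.011  0.576]
 [ 0.011  1.    -0.003]
 [-0.576  0.004 -0.817]]
```

View pics/w1.png

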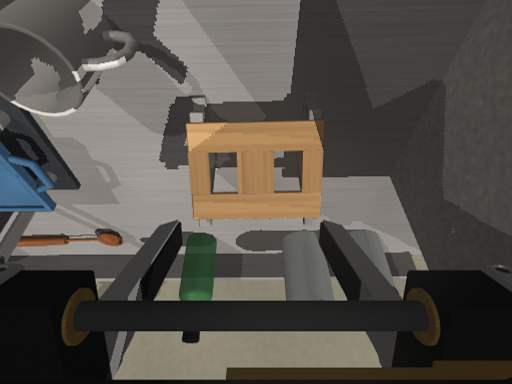

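The wrist view shows the whole board at columns 190-323, rows 122-220. Its slots are at about (225,180) and (288,172), and the fingers don't hide it. I'll fit its plane and rectangle.

```bash
cat >> h.py <<'E'
def boardfit(s,m):
    W=cloud(s); P=W[m]; P=P[~np.isnan(P).any(1)]
    for _ in range(4):
        c=np.median(P,0) if _==0 else P.mean(0); n=np.linalg.svd(P-P.mean(0),full_matrices=False)[2][2]; n*=np.sign(n[2]); d=(P-P.mean(0))@n; P=P[abs(d)<max(2.5*d.std()*.8,1.5)]
    c=P.mean(0); M=R.from_rotvec(np.ravel(s['rvec'])).as_matrix(); o=world(s,0,0,d=0)
    def cast(px):
        r=np.c_[(px[:,0]-s['cx'])/s['fx'],(px[:,1]-s['cy'])/s['fy'],np.ones(len(px))]@M
        return o+r*(((c-o)@n)/(r@n))[:,None]
    ex=np.cross([0,1,0],n); ex/=np.linalg.norm(ex); ey=np.cross(n,ex)
    cs,h=cv2.findContours(m.astype(np.uint8),cv2.RETR_CCOMP,cv2.CHAIN_APPROX_NONE)
    out=[]
    for k,q in enumerate(cs):
        if len(q)<30: continue
        X=cast(q[:,0,:].astype(float))-c; Q=np.c_[X@ex,X@ey].astype(np.float32)
        (cc,wh,a)=cv2.minAreaRect(Q); w=c+ex*cc[0]+ey*cc[1]; out.append((h[0][k][3],w,wh,a))
    return c,n,ex,ey,out
E
python3 - <<'E'
from h import *
s=dict(np.load('pics/w1.npz')); hsv=cv2.cvtColor(s['img'],cv2.COLOR_BGR2HSV); H,Sa,V=[hsv[...,i].astype(int) for i in range(3)]
m=(H>8)&(H<28)&(Sa>90)&(V>70); m[:110]=0;m[225:]=0;m[:,:180]=0;m[:,335:]=0
m=cv2.morphologyEx(m.astype(np.uint8),cv2.MORPH_OPEN,np.ones((3,3)))>0
print('cam',world(s,0,0,d=0).round(),s['fx'])
c,n,ex,ey,out=boardfit(s,m); print(c.round(1),n.round(4),np.degrees(np.arcsin(np.linalg.norm(n[:2]))).round(1),'yaw',np.degrees(np.arctan2(n[1],n[0])).round(1))
for o in out: print(o[0],o[1].round(1),np.round(o[2],1),round(o[3],2))
E
```

```text
cam [228. 382. 309.] 284.8565577301028
[476.2 386.5  72.6] [-0.5727 -0.0074  0.8197] 34.9 yaw -179.3
-1 [478.8 386.3  74.5] [119.  160.3] 0.65
0 [479.9 347.8  74.9] [35.5 50.5] 89.53
0 [478.5 425.   74.6] [51.7 34.8] 0.61
```

```bash
python3 - <<'E'
from h import *
n=np.array([-.5735,-.01,.819]); n/=np.linalg.norm(n); C=np.array([479,386.3,74.6])
plan(C+n*37,-n,[-.016,1,0])
E
```

```text
turn [-0.0017  0.0003 -0.0037] | 1.5 deg  slide after [0.0486 0.0104 0.9496] slide before [0.0505 0.0196 0.9494]
```

```bash
python3 -m creep '{"slide":[[0,0,0],[0.008,0.002,0.16],[0.008,0.002,0.16],[0.008,0.002,0.16],[0.008,0.002,0.16],[0.008,0.002,0.16],[0.008,0.002,0.15],[0,0,0]],"dr":[[-0.0017,0.0003,-0.0037],[0,0,0],[0,0,0],[0,0,0],[0,0,0],[0,0,0],[0,0,0],[0,0,0]]}' -1 5
python3 -m creep '{"slide":[[0,0,0],[0,0,0.02],[0,0,0.02],[0,0,0.01],[0,0,0.01],[0,0,0.01],[0,0,0],[0,0,0]],"dr":[[0,0,0],[0,0,0],[0,0,0],[0,0,0],[0,0,0],[0,0,0],[0,0,0],[0,0,0]]}'
python3 - <<'E'
from h import *
n=np.array([-.5735,-.01,.819]); n/=np.linalg.norm(n); C=np.array([479,386.3,74.6])
o=st(); d=o['tcp_pos']-C; print('height of tips above est top',d@n-22, 'f.n',o['ft_force']@n,'offs',(d-n*(d@n)).round(1)); plan(C+n*20,-n,[-.016,1,0])
E
```

```text
t: 2.15
tcp_pos: [454.0, 387.9, 98.8]
ee_rot: [-0.031, 2.537, 0.001]
ft_force: [-0.4, -0.8, -1.1]
finger_gap: 44.0
grip_force: 0.0
t: 2.82
tcp_pos: [460.3, 389.7, 95.1]
ee_rot: [-0.033, 2.531, 0.008]
ft_force: [0.2, -0.7, -0.0]
finger_gap: 0.4
grip_force: 0.0
t 2.82 tcp [460.3 389.7  95.1] f [ 0.2 -0.7 -0. ] gap 0.4 grip 0.0
height of tips above est top 5.450375493063259 f.n -0.12104349166923442 offs [-3.   3.7 -2. ]
turn [ 0.0005 -0.      0.0014] | 0.5 deg  slide after [-0.0236 -0.0248  0.0497] slide before [-0.0234 -0.0252  0.0496]
```

```bash
python3 -m creep '{"slide":[[-0.02,-0.025,0],[0,0,0.008],[0,0,0.008],[0,0,0.008],[0,0,0.006],[0,0,0],[0,0,0],[0,0,0]],"dr":[[0,0,0],[0,0,0],[0,0,0],[0,0,0],[0,0,0],[0,0,0],[0,0,0],[0,0,0]]}'
cat > tc.py <<'E'
from h import *
n=np.array([-.5735,-.01,.819]); n/=np.linalg.norm(n); C=np.array([479,386.3,74.6])
o=st(); d=o['tcp_pos']-C; print('height of tips above est top',d@n-22, 'f.n',o['ft_force']@n,'offs',(d-n*(d@n)).round(1)); plan(C+n*20,-n,[-.016,1,0])
E
python3 tc.py
```

```text
t: 3.48
tcp_pos: [465.4, 386.1, 92.9]
ee_rot: [-0.033, 2.531, 0.008]
ft_force: [-0.8, 0.4, -0.2]
finger_gap: 0.5
grip_force: 0.0
t 3.48 tcp [465.4 386.1  92.9] f [-0.8  0.4 -0.2] gap 0.5 grip 0.0
height of tips above est top 0.750307245736682 f.n 0.2541504033535756 offs [-0.5  0.  -0.4]
turn [ 0.0005 -0.0001  0.0015] | 0.6 deg  slide after [-0.0041 -0.0001  0.0183] slide before [-0.0041 -0.0002  0.0183]
```

```bash
python3 -m creep '{"slide":[[0,0,0.004],[0,0,0.004],[0,0,0.004],[0,0,0.004],[0,0,0],[0,0,0],[0,0,0],[0,0,0]],"dr":[[0,0,0],[0,0,0],[0,0,0],[0,0,0],[0,0,0],[0,0,0],[0,0,0],[0,0,0]]}'
python3 tc.py
```

```text
t: 4.15
tcp_pos: [466.1, 386.2, 92.4]
ee_rot: [-0.032, 2.531, 0.008]
ft_force: [-9.8, -3.2, 9.0]
finger_gap: 0.1
grip_force: 6.4
t 4.15 tcp [466.1 386.2  92.4] f [-9.8 -3.2  9. ] gap 0.1 grip 6.4
height of tips above est top -0.056451387514862006 f.n 13.048602667319944 offs [-0.3  0.1 -0.2]
turn [ 0.0005 -0.0001  0.0013] | 0.5 deg  slide after [-0.0026 -0.0009  0.013 ] slide before [-0.0026 -0.0009  0.013 ]
```

```bash
python3 -m creep '{"slide":[[0,0,-0.1],[0,0,-0.1],[0,0,0],[0,0,0],[0,0,0],[0,0,0],[0,0,0],[0,0,0]],"dr":[[0,0,0],[0.0005,0,0.0013],[0,0,0],[0,0,0],[0,0,0],[0,0,0],[0,0,0],[0,0,0]]}' 0.4
python3 -m creep '{"slide":[[0,0,0],[0,0,0.07],[0,0,0.07],[0,0,0.06],[0,0,0.02],[0,0,0],[0,0,0],[0,0,0]],"dr":[[0,0,0],[0,0,0],[0,0,0],[0,0,0],[0,0,0],[0,0,0],[0,0,0],[0,0,0]]}'
python3 tc.py
```

```text
t: 4.82
tcp_pos: [449.7, 385.3, 114.6]
ee_rot: [-0.022, 2.532, 0.005]
ft_force: [1.2, -0.1, 0.3]
finger_gap: 50.7
grip_force: 0.0
t: 5.48
tcp_pos: [468.7, 386.1, 88.7]
ee_rot: [-0.022, 2.531, 0.007]
ft_force: [-0.1, -0.7, -0.1]
finger_gap: 65.7
grip_force: 0.0
t 5.48 tcp [468.7 386.1  88.7] f [-0.1 -0.7 -0.1] gap 65.7 grip 0.0
height of tips above est top -4.565890504201327 f.n 0.011093345360448679 offs [-0.3 -0.  -0.2]
turn [ 0.     -0.      0.0001] | 0.0 deg  slide after [-0.0023  0.0001 -0.0171] slide before [-0.0023  0.0001 -0.0171]
```

```bash
python3 -m creep '{"slide":[[0,0,0.013],[0,0,0],[0,0,0],[0,0,0],[0,0,0],[0,0,0],[0,0,0],[0,0,0]],"dr":[[0,0,0],[0,0,0],[0,0,0],[0,0,0],[0,0,0],[0,0,0],[0,0,0],[0,0,0]]}' -1 30
python3 tc.py
python3 -m creep '{"slide":[[0,0,-0.02],[0,0,-0.03],[0,0,-0.05],[0,0,-0.1],[0,0,-0.1],[0,0,-0.1],[0,0,0],[0,0,0]],"dr":[[0,0,0],[0,0,0],[0,0,0],[0,0,0],[0,0,0],[0,0,0],[0,0,0],[0,0,0]]}'
python3 - <<'E'
from h import *
o=st();s=snap('wrist'); np.savez('pics/w2.npz',**s); cv2.imwrite('pics/w2.png',s['img'])
E
```

```text
t: 6.15
tcp_pos: [469.7, 386.2, 87.2]
ee_rot: [-0.022, 2.531, 0.007]
ft_force: [-2.0, 0.3, 1.5]
finger_gap: 43.4
grip_force: 30.0
t 6.15 tcp [469.7 386.2  87.2] f [-2.   0.3  1.5] gap 43.4 grip 30.0
height of tips above est top -6.3464354971415045 f.n 2.3572087016494407 offs [-0.3  0.1 -0.2]
turn [ 0.     -0.      0.0001] | 0.0 deg  slide after [-0.0028 -0.0005 -0.029 ] slide before [-0.0028 -0.0005 -0.029 ]
t: 6.82
tcp_pos: [434.9, 385.8, 136.9]
ee_rot: [-0.022, 2.53, 0.009]
ft_force: [-0.2, -0.1, -2.2]
finger_gap: 43.6
grip_force: 30.0
t 6.82 tcp [434.9 385.8 136.9] f [-0.2 -0.1 -2.2] gap 43.6 grip 30.0
```

View pics/w2.png

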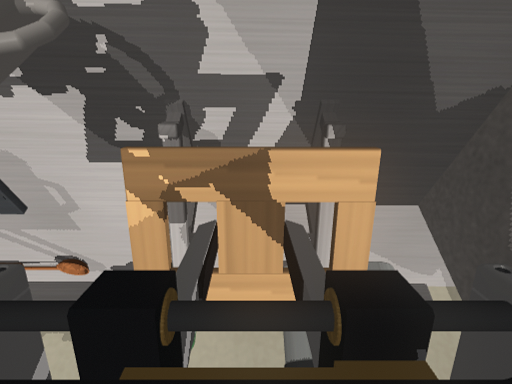

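The board is held square by its bridge. Its near edge lies at row 150, columns 122-380. Next I compute the board in the tool frame and the stand pose, checking the top camera against the wrist one.

```bash
python3 - <<'E'
from h import *
def hs(s): 
    q=cv2.cvtColor(s['img'],cv2.COLOR_BGR2HSV).astype(int); return q[...,0],q[...,1],q[...,2]
# board via top camera
s=dict(np.load('pics/top0.npz')); H,Sa,V=hs(s)
m=(H>8)&(H<28)&(Sa>90)&(V>60); m[:180]=0;m[240:]=0;m[:,:90]=0;m[:,160:]=0
n=np.array([-.5735,-.01,.819]); n/=np.linalg.norm(n)
c,n2,ex,ey,out=boardfit(s,m); print('top board',c.round(1),n2.round(3))
for o in out: print(o[0],o[1].round(1),np.round(o[2],1),round(o[3],2))
# griddle
for nm in ['top','scene']:
    s=dict(np.load(f'pics/{nm}0.npz')); H,Sa,V=hs(s); W=cloud(s)
    m=((H>95)&(H<128)&(Sa>100)&(abs(W[...,1])<150)).astype(np.uint8)
    m=cv2.morphologyEx(m,cv2.MORPH_OPEN,np.ones((7,7)))
    k,l,t,_=cv2.connectedComponentsWithStats(m); m=(l==1+t[1:,4].argmax()).astype(np.uint8)
    q=max(cv2.findContours(m,0,cv2.CHAIN_APPROX_NONE)[0],key=len)[:,0,:]
    for z in (62,68): 
        P=np.array([world(s,u,v,z=z)[:2] for u,v in q],np.float32); print(nm,z,cv2.minAreaRect(P))
s=dict(np.load('pics/w2.npz')); H,Sa,V=hs(s); o=arm.observe(); T=R.from_rotvec(o['ee_rot']).as_matrix()
W=cloud(s); m=(H>8)&(H<28)&(Sa>70)&(V>50); m[:140]=0; m[268:]=0; m[:,:110]=0; m[:,390:]=0
P=(W[m]-o['tcp_pos'])@T; P=P[~np.isnan(P).any(1)]; P=P[abs(P[:,2]-np.median(P[:,2]))<12]
A=np.c_[P[:,:2],np.ones(len(P))]; k=np.linalg.lstsq(A,P[:,2],rcond=None)[0]; print('plane z=',k.round(4),len(P))
print('x max',np.percentile(P[:,0],[98,99.5]).round(1),'y',np.percentile(P[:,1],[.5,2,98,99.5]).round(1))
E
```

```text
top board [482.5 386.4  76.7] [-0.577 -0.006  0.817]
-1 [481.2 386.4  75.8] [123.6 164.3] 1.31
0 [479.4 347.1  74.3] [49.5 38.4] 1.21
0 [477.8 426.3  73.7] [49.5 38.5] 1.21
top 62 ((492.7850036621094, -0.5130233764648438), (186.55999755859375, 146.25863647460938), 89.2064437866211)
top 68 ((492.30908203125, -1.066162109375), (185.78091430664062, 145.6478271484375), 89.20643615722656)
scene 62 ((494.06011962890625, -5.8713531494140625), (182.7207489013672, 143.08595275878906), 88.8133544921875)
scene 68 ((498.83416748046875, -8.469688415527344), (181.45716857910156, 142.0965118408203), 88.8133316040039)
plane z= [-2.60000e-03  1.50000e-03  1.48976e+01] 23603
x max [57.8 58.4] y [-78.7 -76.7  77.4  79.4]
```

```bash
python3 - <<'E'
from h import *
o=arm.observe(); plan([470,386,200],[0,0,-1],[.0157,1,0]); print((np.array([470,386,200])-[492.5,-1,150])/150)
E
```

```text
turn [0.0016 0.0971 0.0051] | 35.0 deg  slide after [-0.2344  0.008  -0.4283] slide before [-4.376e-01  3.000e-04 -2.168e-01]
[-0.15        2.58        0.33333333]
```

```bash
python3 -m creep '{"slide":[[-0.22,0,-0.11],[-0.22,0,-0.11],[0,0,0],[0,0,0],[0,0,0],[0,0,0],[0,0,0],[0,0,0]],"dr":[[0,0,0],[0,0,0],[0.0003,0.0162,0.0009],[0.0003,0.0162,0.0009],[0.0003,0.0162,0.0009],[0.0003,0.0162,0.0008],[0.0003,0.0162,0.0008],[0.0002,0.0161,0.0008]]}'
python3 -m creep '{"slide":[[0,-0.1,0],[0,-0.2,0],[-0.02,-0.25,0],[-0.02,-0.25,0],[-0.02,-0.25,0],[-0.02,-0.25,0],[-0.02,-0.25,0],[-0.02,-0.25,0]],"dr":[[0,0,0],[0,0,0],[0,0,0],[0,0,0],[0,0,0],[0,0,0],[0,0,0],[0,0,0]]}'
python3 - <<'E'
from h import *
o=st(); plan([492.5,-1,140],[0,0,-1],[.0157,1,0])
E
```

```text
t: 7.53
tcp_pos: [470.9, 385.7, 200.5]
ee_rot: [-0.026, -3.137, 0.001]
ft_force: [0.2, 0.3, -1.6]
finger_gap: 43.2
grip_force: 30.0
t: 8.2
tcp_pos: [483.7, 113.6, 199.6]
ee_rot: [-0.026, -3.14, 0.001]
ft_force: [0.7, -0.2, -0.4]
finger_gap: 43.5
grip_force: 30.0
t 8.2 tcp [483.7 113.6 199.6] f [ 0.7 -0.2 -0.4] gap 43.5 grip 30.0
turn [-0.0001 -0.0002 -0.0002] | 0.1 deg  slide after [-0.0708 -0.7627  0.3972] slide before [-0.0721 -0.7623  0.3978]
```

```bash
python3 -m creep '{"slide":[[-0.018,-0.25,0],[-0.018,-0.25,0],[-0.018,-0.17,0],[-0.018,-0.09,0.1],[0,0,0.15],[0,0,0.15],[0,0,0],[0,0,0]],"dr":[[0,0,0],[0,0,0],[0,0,0],[0,0,0],[0,0,0],[0,0,0],[0,0,0],[0,0,0]]}'
python3 - <<'E'
from h import *
o=st(); plan([492.5,-1,140],[0,0,-1],[.0157,1,0])
s=snap('top'); np.savez('pics/top1.npz',**s)
x=cv2.resize(s['img'][160:260,180:300],None,fx=6,fy=6,interpolation=cv2.INTER_CUBIC); cv2.imwrite('pics/c2.png',cv2.convertScaleAbs(x,alpha=1.8,beta=10))
E
```

```text
t: 8.87
tcp_pos: [491.7, 1.3, 138.8]
ee_rot: [-0.027, -3.137, -0.0]
ft_force: [-1.0, 0.6, -0.9]
finger_gap: 43.6
grip_force: 30.0
t 8.87 tcp [491.7   1.3 138.8] f [-1.   0.6 -0.9] gap 43.6 grip 30.0
turn [ 0.     -0.0008 -0.0002] | 0.3 deg  slide after [-0.0057 -0.0154 -0.0079] slide before [-0.0057 -0.0154 -0.0079]
```

View pics/c2.png

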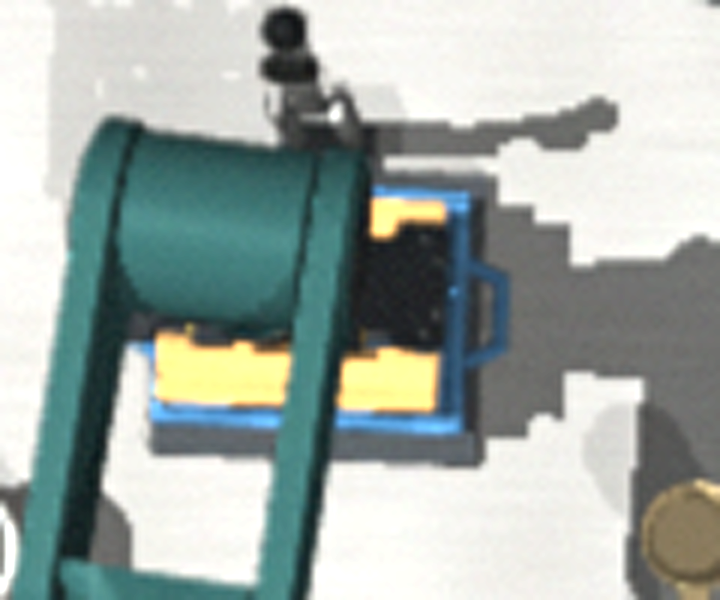

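The board hangs over the griddle. Its right edge is at crop column 442 and its near edge at crop row 410, and the griddle's edges are at column 468 and row 430. I'll compare board and griddle edges in this same picture.

```bash
cat > rel.py <<'E'
from h import *
def edges(s,ztop,zb=68):
    I=cv2.resize(s['img'],None,fx=8,fy=8,interpolation=cv2.INTER_CUBIC)
    q=cv2.cvtColor(I,cv2.COLOR_BGR2HSV).astype(int); H,Sa,V=q[...,0],q[...,1],q[...,2]
    wood=(H>8)&(H<30)&(Sa>90)&(V>60); blue=(H>95)&(H<125)&(Sa>90)&(V>40)
    def px(p): return (np.array(p)+.5)/8-.5
    res={}
    for nm,m,z,r0,r1 in (('wood',wood,ztop,195,245),('blue',blue,zb,195,245)):
        near=[]
        for c in range(205*8,256*8,4):
            col=np.where(m[r0*8:r1*8,c])[0]
            if len(col)>4: near.append(world(s,*px((c,col.max()+r0*8+.5)),z=z)[:2])
        right=[]
        for r in range(190*8,234*8,4):
            row=np.where(m[r,244*8:260*8])[0]
            if len(row)>4: right.append(world(s,*px((row.max()+244*8+.5,r)),z=z)[:2])
        for k,P in (('near',near),('right',right)):
            P=np.array(P); i,j=(0,1) if k=='near' else (1,0)
            v=P[:,i]; med=np.median(v); g=abs(v-med)<4
            f=np.polyfit(P[g,j],v[g],1); v2=v-np.polyval(f,P[:,j]); g=abs(v2)<1.5; f=np.polyfit(P[g,j],v[g],1)
            print(nm,k,'n',g.sum(),'edge at mid',np.polyval(f,0 if i==0 else 492.5).round(2),'slope deg',np.degrees(np.arctan(f[0])).round(2))
if __name__=='__main__':
    import sys
    edges(dict(np.load(sys.argv[1])),float(sys.argv[2]))
E
python3 rel.py pics/top1.npz 123; python3 rel.py pics/top0.npz 123 | grep blue
```

```text
wood near n 73 edge at mid 431.72 slope deg 1.36
wood right n 25 edge at mid -78.46 slope deg -1.04
blue near n 83 edge at mid 419.28 slope deg 0.85
blue right n 64 edge at mid -92.25 slope deg -0.61Traceback (most recent call last):
  File "rel.py", line 24, in <module>
    edges(dict(np.load(sys.argv[1])),float(sys.argv[2]))
    ~~~~~^^^^^^^^^^^^^^^^^^^^^^^^^^^^^^^^^^^^^^^^^^^^^^^
  File "rel.py", line 19, in edges
    v=P[:,i]; med=np.median(v); g=abs(v-med)<4
      ~^^^^^
IndexError: too many indices for array: array is 1-dimensional, but 2 were indexed
```

```bash
python3 -m creep '{"slide":[[-0.003,-0.012,0.06],[0,0,0.06],[0,0,0.06],[0,0,0.05],[0,0,0.04],[0,0,0.02],[0,0,0],[0,0,0]],"dr":[[0,-0.0008,-0.0002],[0,0,0],[0,0,0],[0,0,0],[0,0,0],[0,0,0],[0,0,0],[0,0,0]]}'
python3 - <<'E'
from h import *
o=st(); plan([492.1,-.5,85.6],[0,0,-1],[.0148,1,0])
E
```

```text
t: 9.58
tcp_pos: [493.6, -0.2, 97.4]
ee_rot: [0.023, 3.136, -0.0]
ft_force: [0.5, 0.2, -1.0]
finger_gap: 43.6
grip_force: 30.0
t 9.58 tcp [ 4.936e+02 -2.000e-01  9.740e+01] f [ 0.5  0.2 -1. ] gap 43.6 grip 30.0
turn [-0.      0.0008 -0.    ] | 0.3 deg  slide after [ 0.0103 -0.0025  0.0787] slide before [ 0.0107 -0.0025  0.0786]
```

```bash
python3 -m creep '{"slide":[[0.009,-0.002,0.01],[0,0,0.012],[0,0,0.012],[0,0,0.01],[0,0,0.006],[0,0,0],[0,0,0],[0,0,0]],"dr":[[0,0.0004,0],[0,0,0],[0,0,0],[0,0,0],[0,0,0],[0,0,0],[0,0,0],[0,0,0]]}'
python3 -c "
from h import *
o=st(); plan([492.1,-.5,85.6],[0,0,-1],[.0148,1,0])"
```

```text
t: 10.25
tcp_pos: [492.4, -0.5, 90.1]
ee_rot: [0.023, 3.138, -0.0]
ft_force: [0.2, 0.4, -0.5]
finger_gap: 43.3
grip_force: 30.0
t 10.25 tcp [492.4  -0.5  90.1] f [ 0.2  0.4 -0.5] gap 43.3 grip 30.0
turn [-0.      0.0005 -0.    ] | 0.2 deg  slide after [ 0.0019 -0.      0.03  ] slide before [ 0.002 -0.     0.03 ]
```

Underside is now at about 66.5, below the rim top with no contact. Creeping down.

```bash
python3 -m creep '{"slide":[[0,0,0.005],[0,0,0.005],[0,0,0.005],[0,0,0.004],[0,0,0],[0,0,0],[0,0,0],[0,0,0]],"dr":[[0,0,0],[0,0,0],[0,0,0],[0,0,0],[0,0,0],[0,0,0],[0,0,0],[0,0,0]]}'
python3 -c "
from h import *
o=st(); plan([492.1,-.5,85.6],[0,0,-1],[.0148,1,0])"
```

```text
t: 10.92
tcp_pos: [492.3, -0.5, 87.2]
ee_rot: [0.023, 3.139, -0.0]
ft_force: [0.0, 0.0, -2.0]
finger_gap: 43.5
grip_force: 30.0
t 10.92 tcp [492.3  -0.5  87.2] f [ 0.  0. -2.] gap 43.5 grip 30.0
turn [-0.      0.0005 -0.    ] | 0.2 deg  slide after [ 0.0017 -0.0001  0.0107] slide before [ 0.0017 -0.0001  0.0107]
```

```bash
python3 -m creep '{"slide":[[0,0,0.003],[0,0,0.003],[0,0,0.003],[0,0,0],[0,0,0],[0,0,0],[0,0,0],[0,0,0]],"dr":[[0,0,0],[0,0,0],[0,0,0],[0,0,0],[0,0,0],[0,0,0],[0,0,0],[0,0,0]]}'
python3 -c "
from h import *
o=st()"
```

```text
t: 11.58
tcp_pos: [492.5, -0.5, 86.2]
ee_rot: [0.024, 3.138, -0.0]
ft_force: [-0.0, -0.7, 2.4]
finger_gap: 43.6
grip_force: 30.0
t 11.58 tcp [492.5  -0.5  86.2] f [-0.  -0.7  2.4] gap 43.6 grip 30.0
```

```bash
python3 -m creep '{"slide":[[0,0,0.003],[0,0,0],[0,0,0],[0,0,0],[0,0,0],[0,0,0],[0,0,0],[0,0,0]],"dr":[[0,0,0],[0,0,0],[0,0,0],[0,0,0],[0,0,0],[0,0,0],[0,0,0],[0,0,0]]}'
python3 -c "
from h import *
o=st();print(o['moment'])"
```

```text
t: 12.25
tcp_pos: [492.5, -0.5, 86.2]
ee_rot: [0.023, 3.138, -0.0]
ft_force: [-2.9, -0.7, 4.5]
finger_gap: 43.5
grip_force: 30.0
t 12.25 tcp [492.5  -0.5  86.2] f [-2.9 -0.7  4.5] gap 43.5 grip 30.0
[ 0.23894042  0.41112182 -0.01536143]
```

```bash
python3 -m creep '{"slide":[[0,0,0],[0,0,0],[0,0,0],[0,0,0],[0,0,0],[0,0,0],[0,0,-0.01],[0,0,-0.02]],"dr":[[0,0,0],[0,0,0],[0,0,0],[0,0,0],[0,0,0],[0,0,0],[0,0,0],[0,0,0]]}' 0.4
python3 -m creep '{"slide":[[0,0,-0.1],[0,0,-0.2],[0,0,-0.2],[0.1,0,-0.2],[0.15,0,-0.2],[0.15,0,0],[0,0,0],[0,0,0]],"dr":[[0,0,0],[0,0,0],[0,0,0],[0,0,0],[0,0,0],[0,0,0],[0,0,0],[0,0,0]]}'
python3 - <<'E'
from h import *
o=st(); s=snap('wrist'); np.savez('pics/w3.npz',**s); cv2.imwrite('pics/w3.png',s['img'])
E
```

```text
t: 12.92
tcp_pos: [492.0, -0.4, 89.6]
ee_rot: [0.024, 3.14, -0.0]
ft_force: [0.6, -0.2, -0.1]
finger_gap: 66.0
grip_force: 0.0
t: 13.58
tcp_pos: [432.0, 0.4, 225.5]
ee_rot: [0.024, 3.136, -0.001]
ft_force: [0.5, -1.4, -0.9]
finger_gap: 65.7
grip_force: 0.0
t 13.58 tcp [4.320e+02 4.000e-01 2.255e+02] f [ 0.5 -1.4 -0.9] gap 65.7 grip 0.0
```

View pics/w3.png

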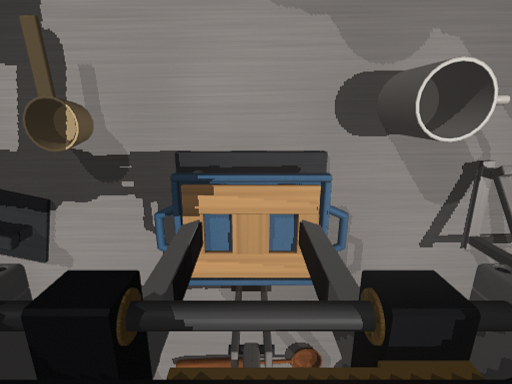

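The board lies inside the rim: its edges are at columns 181 and 320, with the rim outside them at 172-180 and 321-330. I'll check that it is level and centred.

```bash
python3 - <<'E'
from h import *
s=dict(np.load('pics/w3.npz')); q=cv2.cvtColor(s['img'],cv2.COLOR_BGR2HSV).astype(int); H,Sa,V=q[...,0],q[...,1],q[...,2]
m=((H>5)&(H<30)&(Sa>70)&(V>30)); m[:178]=0;m[282:]=0;m[:,:176]=0;m[:,326:]=0
c,n,ex,ey,out=boardfit(s,m); print('board',c.round(1),n.round(4)); 
for o in out: print(o[0],o[1].round(1),np.round(o[2],1),round(o[3],2))
for r in (215,255):
  b=(H>95)&(H<125)&(Sa>90)
  print(r,''.join('w' if m[r,c] else 'b' if b[r,c] else '.' for c in range(160,345)))
for c0 in (200,300): print(c0,''.join('w' if m[r,c0] else 'b' if b[r,c0] else '.' for r in range(165,295)))
for z,px in ((68,[(172,230),(330,230),(250,174),(250,284)]),):
  for p in px: print(p,world(s,*p,z=z).round(1))
E
```

```text
board [485.3  -0.7  70.2] [3.e-04 5.e-04 1.e+00]
-1 [491.8  -1.2  70.2] [160.3 120.1] 89.1
0 [492.3  37.8  70.2] [50.4 35.3] 0.08
0 [490.7 -39.6  70.2] [34.6 49.2] 88.96
215 bbbbbbbb......bbbbbbb.wwwwwwwwwwwwwwwwwwwwwwbbbbbbbbbbbbbbbbbbbbbbbbb.b.wwwwwwwwwwwwwwwwwwwwwwwwwwwwwwwwwwwww.bbbbbbbbbbbbbbbbbbbbbbbb....wwwwwwwwwwwwwwwwwwwww....bbbbbb......bbbbbbbbbb
255 ......................................wwwwwwwwwwwwwwwwwwwwwwwwwwwwwwwwwwwwwwwwwwwwwwwwwwwwwwwwwwwwwwwwwwwwwwwwwwwwwwwwwwwwwwwwwwwwwwwwwwwwwwwww..........................................
200 .........bbbbbbbbbb.wwwwwwwwwwwwwwwwwwwwwwwwwwwwwwwwwwwwww.........................wwwwwwwwwwwwwwwwwwwwwwwwwwwwwwbbbbbbb..........
300 ..........bbbbbbbbb.wwwwwwwwwwwwwwwwwwwwwwwwwwwwwwwwwwwwww.........................wwwwwwwwwwwwwwwwwwwwwwwwwwwwww.bbbbbb..........
(172, 230) [487.8 -94.5  68. ]
(330, 230) [490.7  94.4  68. ]
(250, 174) [ 4.208e+02 -1.000e-01  6.800e+01]
(250, 284) [563.4  -2.5  68. ]
```

Board lies level (top at 70.2, so the floor is at 62.2) and is centred within about 1 mm. Now the press.

```bash
python3 -m creep '{"slide":[[0,-0.1,0],[0,-0.25,0],[0,-0.27,0],[0,-0.27,0],[0,-0.27,0],[0,-0.27,0],[0,-0.25,0],[0,-0.25,0]],"dr":[[0,0,0],[0,0,0],[0,0,0],[0,0,0],[0,0,0],[0,0,0],[0,0,0],[0,0,0]]}' 0.4
python3 -m creep '{"slide":[[0,-0.1,0],[0,0,0],[0,0,0],[0,0,0],[0,0,0],[0,0,0],[0,0,0],[0,0,0]],"dr":[[0,0,0],[0,0,0],[0,0,0],[0,0,0],[0,0,0],[0,0,0],[0,0,0],[0,0,0]]}'
python3 - <<'E'
from h import *
o=st(); s=snap('wrist'); np.savez('pics/w4.npz',**s); cv2.imwrite('pics/w4.png',cv2.convertScaleAbs(s['img'],alpha=1.8))
E
```

```text
t: 14.3
tcp_pos: [427.5, -291.3, 222.6]
ee_rot: [0.024, 3.141, 0.003]
ft_force: [0.2, 0.2, 0.5]
finger_gap: 65.9
grip_force: 0.0
t: 14.97
tcp_pos: [427.6, -303.2, 225.1]
ee_rot: [0.021, 3.138, -0.001]
ft_force: [1.2, -0.2, -0.2]
finger_gap: 66.2
grip_force: 0.0
t 14.97 tcp [ 427.6 -303.2  225.1] f [ 1.2 -0.2 -0.2] gap 66.2 grip 0.0
```

View pics/w4.png

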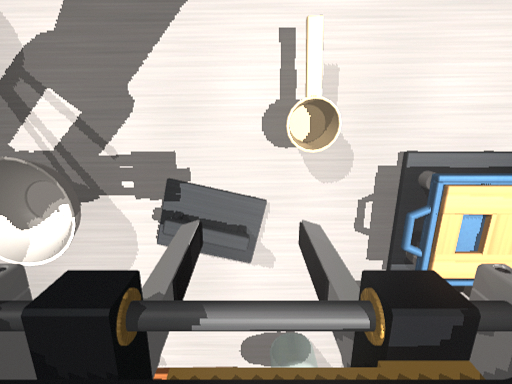

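The press is at columns 160-268, rows 178-262, with its left end partly behind the left finger. Its handle runs from about (165,215) to (250,240).

```bash
python3 - <<'E'
from h import *
s=dict(np.load('pics/w4.npz')); W=cloud(s); V=s['img'].max(2)
v,u=np.mgrid[:384,:512]; roi=(u>150)&(u<275)&(v>170)&(v<270)
h=roi&(W[...,2]>46)&(W[...,2]<58); k,l,t,_=cv2.connectedComponentsWithStats(h.astype(np.uint8)); h=l==1+t[1:,4].argmax()
P=W[h]; print('handle',len(P),P[:,2].mean().round(1),cv2.minAreaRect(P[:,:2].astype(np.float32)))
c=P[:,:2].mean(0); d=np.linalg.svd(P[:,:2]-c,full_matrices=False)[2][0]; d*=np.sign(d[1]); print('dir',d.round(4),'deg from y',np.degrees(np.arctan2(d[0],d[1])).round(2)); a=(P[:,:2]-c)@d; print('ends',(c+d*a.min()).round(1),(c+d*a.max()).round(1))
p=roi&(W[...,2]>4)&(W[...,2]<12)&(V<90)
P=W[p]; print('plate',len(P),P[:,2].mean().round(1)); x=np.array([d[1],-d[0]]); 
print('along d',np.percentile(P[:,:2]@d,[.5,1,99,99.5]).round(1),'across',np.percentile(P[:,:2]@x,[.5,1,99,99.5]).round(1),'handle c',(c@d).round(1),(c@x).round(1))
print(cv2.minAreaRect(P[:,:2].astype(np.float32)))
E
```

```text
handle 718 51.4 ((503.4403381347656, -337.75750732421875), (61.78092956542969, 20.482463836669922), 77.12316131591797)
dir [0.26   0.9656] deg from y 15.07
ends [ 494.1 -367.6] [ 510.3 -307.6]
plate 4508 7.9
along d [-288.6 -287.9 -150.5 -149.9] across [524.7 525.1 622.7 623.6] handle c -194.5 572.7
((498.078369140625, -361.2060546875), (140.2353515625, 100.13850402832031), 76.18994903564453)
```

```bash
python3 - <<'E'
from h import *
o=arm.observe(); print(o['joints'])
plan([498.1,-361.2,100],[0,0,-1],[.9711,-.2387,0])
plan([498.1,-361.2,100],[0,0,-1],[-.9711,.2387,0])
E
```

```text
[-7.26449315e-01  2.80406931e-02  1.43768493e+00  1.90739991e-03
  1.67296406e+00 -2.28311651e+00]
turn [0.0004 0.0005 0.2861] | 103.0 deg  slide after [-0.2621  0.5485  0.8338] slide before [-0.4725 -0.3785  0.8356]
turn [-0.0004  0.0004 -0.2139] | 77.0 deg  slide after [ 0.2621 -0.5485  0.8338] slide before [-0.4725 -0.3785  0.8356]
```

```bash
python3 -m creep '{"slide":[[-0.1575,-0.126,0],[-0.1575,-0.126,0],[-0.1575,-0.126,0],[0,0,0],[0,0,0],[0,0,0],[0,0,0],[0,0,0]],"dr":[[0,0,0],[0,0,0],[0.0004,0.0005,0],[0,0,0.019],[0,0,0.019],[0,0,0.019],[0,0,0.019],[0,0,0.019]]}'
python3 -m creep '{"slide":[[0,0,0],[0,0,0],[0,0,0],[0,0,0.1],[0,0,0.15],[0,0,0.15],[0,0,0.15],[0,0,0.1]],"dr":[[0,0,0.019],[0,0,0.019],[0,0,0.019],[0,0,0.019],[0,0,0.019],[0,0,0.019],[0,0,0.019],[0,0,0.019]]}'
python3 -m creep '{"slide":[[0,0,0.1],[0,0,0.08],[0,0,0],[0,0,0],[0,0,0],[0,0,0],[0,0,0],[0,0,0]],"dr":[[0,0,0.019],[0,0,0.019],[0,0,0.001],[0,0,0],[0,0,0],[0,0,0],[0,0,0],[0,0,0]]}'
python3 -c "
from h import *
o=st(); print(o['joints'].round(2) if hasattr(o['joints'],'round') else o['joints']); plan([498.1,-361.2,48],[0,0,-1],[.9711,-.2387,0])"
```

```text
t: 15.68
tcp_pos: [497.6, -361.6, 224.9]
ee_rot: [0.955, 2.993, -0.004]
ft_force: [0.6, -0.3, 0.5]
finger_gap: 65.7
grip_force: 0.0
t: 16.35
tcp_pos: [496.6, -361.1, 124.9]
ee_rot: [-2.222, -2.219, 0.004]
ft_force: [-0.7, -0.1, 0.2]
finger_gap: 65.6
grip_force: 0.0
t: 17.02
tcp_pos: [497.8, -362.4, 101.5]
ee_rot: [2.469, 1.937, -0.002]
ft_force: [-0.4, -0.4, 0.3]
finger_gap: 65.7
grip_force: 0.0
t 17.02 tcp [ 497.8 -362.4  101.5] f [-0.4 -0.4  0.3] gap 65.7 grip 0.0
[-0.72  0.28  1.39 -0.    1.46 -0.48]
turn [0.0003 0.0005 0.0001] | 0.2 deg  slide after [0.0085 0.     0.3569] slide before [ 0.0098 -0.0007  0.3569]
```

```bash
python3 -m creep '{"slide":[[0.008,0,0.06],[0,0,0.07],[0,0,0.07],[0,0,0.07],[0,0,0.05],[0,0,0.03],[0,0,0.007],[0,0,0]],"dr":[[0,0.0004,0],[0,0,0],[0,0,0],[0,0,0],[0,0,0],[0,0,0],[0,0,0],[0,0,0]]}'
python3 -m creep '{"slide":[[0,0,0],[0,0,0],[0,0,0],[0,0,0],[0,0,0],[0,0,0],[0,0,0],[0,0,0]],"dr":[[0,0,0],[0,0,0],[0,0,0],[0,0,0],[0,0,0],[0,0,0],[0,0,0],[0,0,0]]}' -1 40
python3 -c "
from h import *
o=st(); plan([498.1,-361.2,48],[0,0,-1],[.9711,-.2387,0])"
```

```text
t: 17.68
tcp_pos: [497.4, -360.8, 46.2]
ee_rot: [-2.472, -1.938, 0.0]
ft_force: [0.5, 0.1, 0.0]
finger_gap: 65.7
grip_force: 0.0
t: 18.35
tcp_pos: [498.4, -361.2, 47.1]
ee_rot: [2.471, 1.937, 0.002]
ft_force: [2.6, 0.1, 0.8]
finger_gap: 19.7
grip_force: 40.0
t 18.35 tcp [ 498.4 -361.2   47.1] f [2.6 0.1 0.8] gap 19.7 grip 40.0
turn [ 0.0004  0.0001 -0.    ] | 0.1 deg  slide after [-0.0005 -0.0018 -0.006 ] slide before [-0.0005 -0.0018 -0.006 ]
```

```bash
python3 -m creep '{"slide":[[0,0,-0.01],[0,0,-0.03],[0,0,-0.08],[0,0,-0.15],[0,0,-0.2],[0,0,-0.2],[0,0,-0.15],[0,0,0]],"dr":[[0,0,0],[0,0,0],[0,0,0],[0,0,0],[0,0,0],[0,0,0],[0,0,0],[0,0,0]]}'
python3 -c "
from h import *
for n in ('top','scene'):
  W=cloud(dict(np.load(f'pics/{n}0.npz'))); 
  for a,b in ((160,200),(200,230),(230,250),(250,270),(270,300)):
    P=W[(W[...,2]>a)&(W[...,2]<b)&(abs(W[...,1])<40)&(W[...,0]>550)&(W[...,0]<680)]
    if len(P): print(n,a,len(P),P.min(0).round(),P.max(0).round(),np.median(P,0).round())
o=st(); plan([485,-150,172],[0,0,-1],[1,-.0148,0]);plan([492,-.5,172],[0,0,-1],[1,-.0148,0])"
```

```text
t: 19.02
tcp_pos: [499.8, -362.9, 177.5]
ee_rot: [2.463, 1.93, 0.004]
ft_force: [0.5, -1.1, -3.6]
finger_gap: 19.3
grip_force: 40.0
top 160 16 [600. -10. 160.] [606.   8. 192.] [603.  -1. 178.]
top 230 41 [596. -14. 232.] [615.  14. 250.] [602.  -2. 244.]
top 250 7 [602. -10. 251.] [613.   7. 262.] [609.  -3. 255.]
top 270 47 [606. -11. 271.] [627.  11. 292.] [617.  -2. 285.]
scene 160 62 [604. -14. 161.] [618.   5. 199.] [614.  -7. 180.]
scene 200 52 [606. -13. 201.] [622.   4. 229.] [618.  -8. 215.]
scene 230 59 [602. -19. 231.] [623.   6. 250.] [618. -11. 243.]
scene 250 32 [605. -14. 250.] [625.   4. 269.] [622.  -9. 258.]
scene 270 72 [608. -16. 272.] [633.   6. 289.] [624.  -7. 285.]
t 19.02 tcp [ 499.8 -362.9  177.5] f [ 0.5 -1.1 -3.6] gap 19.3 grip 40.0
turn [ 0.0017  0.0011 -0.036 ] | 13.0 deg  slide after [ 1.418  -0.1199  0.0368] slide before [ 1.3551 -0.4354  0.024 ]
turn [ 0.0017  0.0011 -0.036 ] | 13.0 deg  slide after [ 2.4152 -0.0879  0.0368] slide before [ 2.334  -0.6281  0.0161]
```

```bash
python3 -m creep '{"slide":[[0,0,0],[0,0,0],[0.1,-0.03,0],[0.2,-0.03,0],[0.25,-0.03,0],[0.25,-0.03,0],[0.25,0,0],[0.25,0,0]],"dr":[[0,0,-0.018],[0,0,-0.018],[0,0,0],[0,0,0],[0,0,0],[0,0,0],[0,0,0],[0,0,0]]}'
python3 -m creep '{"slide":[[0.25,0,0],[0.25,0,0],[0.25,0,0],[0.2,0.01,0],[0.1,0.01,0],[0.05,0.01,0],[0,0,0],[0,0,0]],"dr":[[0,0,0],[0,0,0],[0,0,0],[0,0,0],[0,0,0],[0,0,0],[0,0,0],[0,0,0]]}'
python3 -c "
from h import *
o=st(); plan([492,-.5,140],[0,0,-1],[1,-.0148,0])"
```

```text
t: 19.68
tcp_pos: [480.9, -163.8, 167.9]
ee_rot: [-2.237, -2.202, 0.002]
ft_force: [1.6, -0.1, -5.4]
finger_gap: 19.6
grip_force: 40.0
t: 20.35
tcp_pos: [489.0, -1.4, 168.9]
ee_rot: [-2.238, -2.205, 0.003]
ft_force: [0.3, -0.4, -6.9]
finger_gap: 19.6
grip_force: 40.0
t 20.35 tcp [489.   -1.4 168.9] f [ 0.3 -0.4 -6.9] gap 19.6 grip 40.0
turn [-0.0002  0.0002 -0.    ] | 0.1 deg  slide after [0.0061 0.0198 0.1925] slide before [0.0063 0.0201 0.1925]
```

```bash
python3 -m creep '{"slide":[[0.006,0.01,0.03],[0,0.01,0.05],[0,0,0.06],[0,0,0.06],[0,0,0.05],[0,0,0.03],[0,0,0.01],[0,0,0]],"dr":[[0,0,0],[0,0,0],[0,0,0],[0,0,0],[0,0,0],[0,0,0],[0,0,0],[0,0,0]]}'
python3 - <<'E'
from h import *
o=st(); plan([492,-.5,117.3],[0,0,-1],[1,-.0148,0])
s=snap('wrist'); np.savez('pics/w5.npz',**s); cv2.imwrite('pics/w5.png',cv2.convertScaleAbs(s['img'],alpha=1.5))
E
```

```text
t: 21.02
tcp_pos: [492.1, 0.0, 125.5]
ee_rot: [-2.238, -2.204, 0.001]
ft_force: [0.3, -0.5, -5.6]
finger_gap: 19.8
grip_force: 40.0
t 21.02 tcp [492.1   0.  125.5] f [ 0.3 -0.5 -5.6] gap 19.8 grip 40.0
turn [-0.0002  0.     -0.    ] | 0.1 deg  slide after [-0.0035 -0.0007  0.0549] slide before [-0.0035 -0.0007  0.0549]
```

View pics/w5.png

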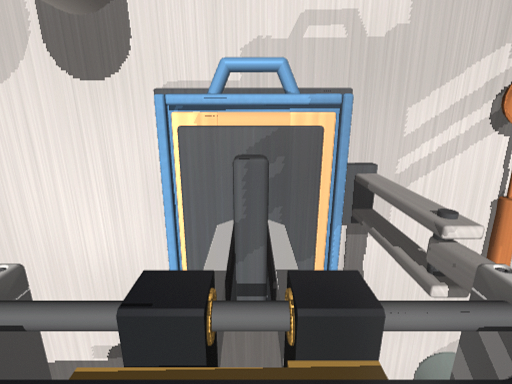

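The press hangs above the board, square with it. Its plate spans columns 178-323 and the board spans 172-337, so it may be slightly off towards image-left (-x). I'll measure that.

```bash
python3 - <<'E'
from h import *
s=dict(np.load('pics/w5.npz')); W=cloud(s); print(s['cx'],s['cy'],s['fx'])
q=cv2.cvtColor(s['img'],cv2.COLOR_BGR2HSV).astype(int); H,Sa,V=q[...,0],q[...,1],q[...,2]
wood=(H>5)&(H<30)&(Sa>70)&(V>30); blue=(H>95)&(H<125)&(Sa>90)
ys=[]
L=[]
for r in range(135,215,8):
    w=np.where(wood[r,160:350])[0]+160; a,b=w.min(),w.max(); 
    g=np.where(~wood[r,a:b])[0]+a; c,d=g.min(),g.max()
    bl=np.where(blue[r,145:365])[0]+145
    X=lambda u,z: world(s,u,r,z=z)
    L.append([X(a-.5,70.2)[0],X(b+.5,70.2)[0],X(c-.5,86.5)[0],X(d+.5,86.5)[0],X(bl.min()-.5,68.2)[0],X(bl.max()+.5,68.2)[0],X(200,70)[1]])
    print(r,np.round(L[-1],1),'board c',round((L[-1][0]+L[-1][1])/2,1),'press c',round((L[-1][2]+L[-1][3])/2,1),'rim c',round((L[-1][4]+L[-1][5])/2,1))
for c in (190,210,280,300,315):
    w=np.where(wood[95:200,c])[0]+95; b=np.where(blue[80:130,c])[0]+80
    print(c,'board end y',world(s,c,w.min()-.5,z=70.2)[1].round(1),'press end y',world(s,c,w.max()+.5,z=86.5)[1].round(1),'rim out',world(s,c,b.min()-.5,z=68.2)[1].round(1))
P=W[(abs(W[...,2]-86)<6)&(~wood)&(~blue)]; print('plate z',np.median(P[:,2]))
m=(abs(W[...,2]-86)<5)&(~wood)&(~blue);m[:130]=0;m[250:]=0;m[:,:185]=0;m[:,318:]=0;P=W[m];A=np.c_[P[:,:2]-P[:,:2].mean(0),np.ones(len(P))];print('plate slope',np.linalg.lstsq(A,P[:,2],rcond=None)[0])
E
```

```text
250.2882931498731 191.97098405113107 284.8565577301028
135 [435.1 553.5 443.  541.4 423.5 565.1  63.1] board c 494.3 press c 492.2 rim c 494.3
143 [435.4 553.8 443.2 541.7 422.8 565.6  57.3] board c 494.6 press c 492.4 rim c 494.2
151 [434.8 553.5 442.7 541.3 423.  565.3  51.4] board c 494.1 press c 492.0 rim c 494.1
159 [435.  553.8 442.9 541.6 423.1 565.   45.4] board c 494.4 press c 492.3 rim c 494.1
167 [434.5 553.5 442.5 541.2 423.2 565.5  39.3] board c 494.0 press c 491.8 rim c 494.4
175 [434.7 553.1 442.7 540.7 422.6 565.2  33.1] board c 493.9 press c 491.7 rim c 493.9
183 [434.1 553.5 442.2 541.  422.7 564.9  26.8] board c 493.8 press c 491.6 rim c 493.8
191 [434.4 553.1 442.4 540.6 422.8 565.4  20.4] board c 493.7 press c 491.5 rim c 494.1
199 [434.6 552.7 441.9 540.9 423.  565.1  13.9] board c 493.6 press c 491.4 rim c 494.0
207 [434.  553.1 442.2 540.5 422.3 564.8   7.2] board c 493.6 press c 491.3 rim c 493.5
190 board end y 79.9 press end y 70.8 rim out 92.2
210 board end y 79.6 press end y 70.6 rim out 97.4
280 board end y 78.8 press end y 69.9 rim out 91.2
300 board end y 78.6 press end y 69.6 rim out 91.0
315 board end y 78.4 press end y 69.5 rim out 90.8
plate z 86.65061084720583
plate slope [-3.59451846e-03  9.10197357e-05  8.66579997e+01]
```

```bash
python3 -m creep '{"slide":[[-0.005,0.014,0],[0,0,0.01],[0,0,0.012],[0,0,0.01],[0,0,0.006],[0,0,0.003],[0,0,0.003],[0,0,0]],"dr":[[0,0,0],[0,0,0],[0,0,0],[0,0,0],[0,0,0],[0,0,0],[0,0,0],[0,0,0]]}'
python3 -m creep '{"slide":[[0,0,0.003],[0,0,0.002],[0,0,0],[0,0,0],[0,0,0],[0,0,0],[0,0,0],[0,0,0]],"dr":[[0,0,0],[0,0,0],[0,0,0],[0,0,0],[0,0,0],[0,0,0],[0,0,0],[0,0,0]]}'
python3 -c "
from h import *
o=st(); plan([494,-.9,117.3],[0,0,-1],[1,-.0148,0])"
```

```text
t: 21.73
tcp_pos: [494.6, -0.7, 119.6]
ee_rot: [2.238, 2.205, -0.0]
ft_force: [0.1, -0.3, -6.5]
finger_gap: 19.7
grip_force: 40.0
t: 22.4
tcp_pos: [494.7, -0.7, 119.0]
ee_rot: [2.238, 2.204, 0.0]
ft_force: [-0.3, 0.4, -6.2]
finger_gap: 19.6
grip_force: 40.0
t 22.4 tcp [494.7  -0.7 119. ] f [-0.3  0.4 -6.2] gap 19.6 grip 40.0
turn [ 0.0001  0.     -0.    ] | 0.0 deg  slide after [-0.0012 -0.0044  0.0114] slide before [-0.0012 -0.0044  0.0114]
```

```bash
python3 -m creep '{"slide":[[0,-0.003,0.003],[0,0,0.003],[0,0,0.002],[0,0,0],[0,0,0],[0,0,0],[0,0,0],[0,0,0]],"dr":[[0,0,0],[0,0,0],[0,0,0],[0,0,0],[0,0,0],[0,0,0],[0,0,0],[0,0,0]]}'
python3 -m creep '{"slide":[[0,0,0.002],[0,0,0.001],[0,0,0],[0,0,0],[0,0,0],[0,0,0],[0,0,0],[0,0,0]],"dr":[[0,0,0],[0,0,0],[0,0,0],[0,0,0],[0,0,0],[0,0,0],[0,0,0],[0,0,0]]}'
```

```text
t: 23.07
tcp_pos: [494.2, -0.7, 117.8]
ee_rot: [2.238, 2.204, 0.0]
ft_force: [0.2, 0.5, -5.7]
finger_gap: 19.6
grip_force: 40.0
t: 23.73
tcp_pos: [494.2, -0.7, 117.4]
ee_rot: [2.238, 2.204, 0.0]
ft_force: [0.1, -0.5, -5.7]
finger_gap: 19.7
grip_force: 40.0
```

```bash
python3 -m creep '{"slide":[[0,0,0.002],[0,0,0.001],[0,0,0],[0,0,0],[0,0,0],[0,0,0],[0,0,0],[0,0,0]],"dr":[[0,0,0],[0,0,0],[0,0,0],[0,0,0],[0,0,0],[0,0,0],[0,0,0],[0,0,0]]}'
python3 -m creep '{"slide":[[0,0,0.002],[0,0,0],[0,0,0],[0,0,0],[0,0,0],[0,0,0],[0,0,0],[0,0,0]],"dr":[[0,0,0],[0,0,0],[0,0,0],[0,0,0],[0,0,0],[0,0,0],[0,0,0],[0,0,0]]}'
```

```text
t: 24.4
tcp_pos: [494.2, -0.7, 117.3]
ee_rot: [2.238, 2.204, 0.0]
ft_force: [-2.4, 0.2, 0.0]
finger_gap: 19.9
grip_force: 40.0
t: 25.07
tcp_pos: [494.2, -0.7, 117.3]
ee_rot: [2.238, 2.204, 0.0]
ft_force: [-5.4, -0.1, 4.4]
finger_gap: 19.7
grip_force: 40.0
```

```bash
python3 -m creep '{"slide":[[0,0,-0.002],[0,0,0],[0,0,0],[0,0,0],[0,0,0],[0,0,0],[0,0,0],[0,0,0]],"dr":[[0,0,0],[0,0,0],[0,0,0],[0,0,0],[0,0,0],[0,0,0],[0,0,0],[0,0,0]]}' 0.2
python3 -m creep '{"slide":[[0,0,0],[0,0,-0.05],[0,0,-0.2],[0,0,-0.25],[0,0,-0.25],[0,0,-0.25],[0,0,-0.1],[0,0,0]],"dr":[[0,0,0],[0,0,0],[0,0,0],[0,0,0],[0,0,0],[0,0,0],[0,0,0],[0,0,0]]}'
python3 - <<'E'
from h import *
o=st(); print(np.round(o['joints'],2))
s=snap('wrist'); np.savez('pics/w6.npz',**s); cv2.imwrite('pics/w6.png',cv2.convertScaleAbs(s['img'],alpha=1.5))
s=snap('top'); np.savez('pics/top2.npz',**s)
E
```

```text
t: 25.73
tcp_pos: [494.3, -0.7, 116.9]
ee_rot: [2.238, 2.204, 0.0]
ft_force: [-0.6, -0.7, -0.2]
finger_gap: 56.5
grip_force: 0.0
t: 26.4
tcp_pos: [496.1, -0.9, 288.3]
ee_rot: [2.231, 2.198, 0.011]
ft_force: [0.3, -0.4, 0.2]
finger_gap: 56.4
grip_force: 0.0
t 26.4 tcp [496.1  -0.9 288.3] f [ 0.3 -0.4  0.2] gap 56.4 grip 0.0
[-0.12 -0.05  1.39 -0.    1.79 -0.1 ]
```

View pics/w6.png

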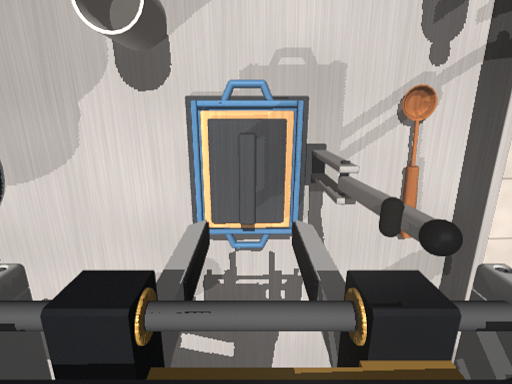

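The press stands on the board with near-even margins: plate columns 208-285 within board columns 201-294. The arm's ball is at (440,237). I'll measure both.

```bash
python3 - <<'E'
from h import *
s=dict(np.load('pics/w6.npz')); W=cloud(s)
q=cv2.cvtColor(s['img'],cv2.COLOR_BGR2HSV).astype(int); H,Sa,V=q[...,0],q[...,1],q[...,2]
wood=(H>5)&(H<30)&(Sa>70)&(V>30); 
for r in (135,160,190,215):
    w=np.where(wood[r,190:305])[0]+190; a,b=w.min(),w.max(); g=np.where(~wood[r,a:b])[0]+a; c,d=g.min(),g.max()
    X=lambda u,z: world(s,u,r,z=z)[0]
    print(r,'board c',round((X(a-.5,70.2)+X(b+.5,70.2))/2,1),'press c',round((X(c-.5,78.2)+X(d+.5,78.2))/2,1),round(X(a,70.2)),round(X(b,70.2)))
for c in (215,230,265,280):
    w=np.where(wood[100:240,c])[0]+100; g=np.where(~wood[w.min():w.max(),c])[0]+w.min()
    Y=lambda v,z: world(s,c,v,z=z)[1]
    print(c,'board y',round((Y(w.min()-.5,70.2)+Y(w.max()+.5,70.2))/2,1),'press y',round((Y(g.min()-.5,78.2)+Y(g.max()+.5,78.2))/2,1))
P=W[(W[...,2]>262)&(W[...,2]<310)&(W[...,0]>585)&(W[...,0]<660)&(abs(W[...,1])<40)]
print('ball pts',len(P),P.min(0).round(1),P.max(0).round(1)); 
from scipy.optimize import least_squares
P=P[P[:,2]>268]
f=least_squares(lambda c:np.linalg.norm(P-c,axis=1)-12,[615,0,278],loss='soft_l1'); print('ball',f.x.round(1),np.abs(f.fun).mean().round(2))
c=f.x; print('angle',np.arctan2(c[2]-130,603-c[0]),'r',np.hypot(c[2]-130,603-c[0]))
plan([c[0],c[1],c[2]+60],[0,0,-1],[.0148,1,0])
m=(abs(W[...,2]-78)<4)&(~wood);m[:118]=0;m[225:]=0;m[:,:212]=0;m[:,282:]=0;P=W[m];print('plate z',P[:,2].mean(),np.linalg.lstsq(np.c_[P[:,:2]-P[:,:2].mean(0),np.ones(len(P))],P[:,2],rcond=None)[0].round(4))
E
```

```text
135 board c 493.7 press c 493.7 435 553
160 board c 493.8 press c 493.1 435 552
190 board c 493.0 press c 493.0 434 552
215 board c 492.3 press c 492.3 433 551
215 board y -0.4 press y 0.3
230 board y -0.7 press y -0.1
265 board y -1.6 press y -0.9
280 board y -2.0 press y -1.3
ball pts 1487 [605.9 -13.1 262.1] [627.8  10.5 290.6]
ball [618.3  -1.7 277.3] 0.42
angle 1.6742136744843437 r 148.04440586680434
turn [ 1.0e-04  2.0e-04 -2.5e-01] | 90.0 deg  slide after [-0.8272  0.0056 -0.3676] slide before [ 0.0056  0.8277 -0.3665]
plate z 78.35693134174369 [-1.10000e-03 -6.00000e-04  7.83569e+01]
```

Press is centred within about 0.7 mm and level. The hold-down arm is at 1.67 rad with its ball at (618,-2,277). I'll turn the tool so it can take the ball from above and swing it along its arc.

```bash
python3 -m creep '{"slide":[[0,0,-0.2],[0,0,-0.2],[0,0,-0.1],[0,0,0],[0,0,0],[0,0,0],[0,0,0],[0,0,0]],"dr":[[0,0,0],[0,0,0],[0,0,-0.0193],[0,0,-0.0193],[0,0,-0.0193],[0,0,-0.0193],[0,0,-0.0193],[0,0,-0.0193]]}' 0.2
python3 -m creep '{"slide":[[0,0,0],[0,0,0],[0,0,0],[0,0,0],[0,0,0],[0,0,0],[0,0,0],[0,0,0]],"dr":[[0,0,-0.0193],[0,0,-0.0193],[0,0,-0.0193],[0,0,-0.0193],[0,0,-0.0193],[0,0,-0.0193],[0,0,-0.018],[0,0,0]]}'
python3 -c "
from h import *
o=st(); plan([618.3,-1.7,340],[0,0,-1],[.0148,1,0])"
```

```text
t: 27.17
tcp_pos: [493.5, -0.6, 353.6]
ee_rot: [-1.296, -2.856, 0.003]
ft_force: [-0.3, -0.4, 0.0]
finger_gap: 56.3
grip_force: 0.0
t: 27.83
tcp_pos: [493.5, -0.6, 353.8]
ee_rot: [-0.025, -3.136, -0.001]
ft_force: [-0.2, -0.3, -1.0]
finger_gap: 56.1
grip_force: 0.0
t 27.83 tcp [493.5  -0.6 353.8] f [-0.2 -0.3 -1. ] gap 56.1 grip 0.0
turn [ 0.0001 -0.0008 -0.0001] | 0.3 deg  slide after [-0.832   0.0051  0.0921] slide before [-0.8324  0.0059  0.0878]
```

```bash
python3 -m creep '{"slide":[[-0.1,0,0],[-0.2,0,0],[-0.2,0.003,0],[-0.2,0.002,0],[-0.1,0,0],[-0.032,0,0],[0,0,0],[0,0,0]],"dr":[[0,0,0],[0,0,0],[0,0,0],[0,0,0],[0,0,0],[0,0,0],[0,0,0],[0,0,0]]}' 0.2
python3 -c "
from h import *
o=st(); plan([618.3,-1.7,280.3],[0,0,-1],[.0148,1,0])"
```

```text
t: 28.5
tcp_pos: [618.3, -2.1, 355.8]
ee_rot: [-0.029, -3.139, -0.0]
ft_force: [-0.1, -0.3, 0.1]
finger_gap: 56.3
grip_force: 0.0
t 28.5 tcp [618.3  -2.1 355.8] f [-0.1 -0.3  0.1] gap 56.3 grip 0.0
turn [-0.     -0.0004 -0.0006] | 0.3 deg  slide after [-2.00e-04  2.40e-03  5.03e-01] slide before [-0.0014  0.0024  0.503 ]
```

```bash
python3 -m creep '{"slide":[[0,0.002,0.05],[0,0,0.1],[0,0,0.1],[0,0,0.1],[0,0,0.1],[0,0,0.05],[0,0,0],[0,0,0]],"dr":[[0,0,0],[0,0,0],[0,0,0],[0,0,0],[0,0,0],[0,0,0],[0,0,0],[0,0,0]]}' 0.2
python3 -m creep '{"slide":[[0,0,0],[0,0,0],[0,0,0],[0,0,0],[0,0,0],[0,0,0],[0,0,0],[0,0,0]],"dr":[[0,0,0],[0,0,0],[0,0,0],[0,0,0],[0,0,0],[0,0,0],[0,0,0],[0,0,0]]}' -1 20
python3 -c "
from h import *
o=st()
th=1.674-np.arange(0,17)*.1; x=-148*np.cos(th); z=148*np.sin(th)
for i in range(16): print(i,round(th[i+1],3),'slide x',round(-(x[i+1]-x[i])/150,4),'z',round(-(z[i+1]-z[i])/150,4), 'ball',(603+x[i+1]).round(1),(130+z[i+1]).round(1))"
```

```text
t: 29.17
tcp_pos: [618.3, -1.8, 282.2]
ee_rot: [0.028, 3.141, -0.0]
ft_force: [-0.0, 0.1, -0.2]
finger_gap: 56.2
grip_force: 0.0
t: 29.83
tcp_pos: [619.1, -1.6, 282.2]
ee_rot: [0.027, 3.14, 0.0]
ft_force: [-0.1, 0.9, 0.7]
finger_gap: 22.5
grip_force: 20.0
t 29.83 tcp [619.1  -1.6 282.2] f [-0.1  0.9  0.7] gap 22.5 grip 20.0
0 1.574 slide x 0.0985 z -0.0052 ball 603.5 278.0
1 1.474 slide x 0.0985 z 0.0046 ball 588.7 277.3
2 1.374 slide x 0.0976 z 0.0144 ball 574.1 275.1
3 1.274 slide x 0.0956 z 0.0241 ball 559.7 271.5
4 1.174 slide x 0.0928 z 0.0335 ball 545.8 266.5
5 1.074 slide x 0.0889 z 0.0426 ball 532.5 260.1
6 0.974 slide x 0.0842 z 0.0513 ball 519.8 252.4
7 0.874 slide x 0.0787 z 0.0594 ball 508.0 243.5
8 0.774 slide x 0.0724 z 0.067 ball 497.2 233.5
9 0.674 slide x 0.0653 z 0.0739 ball 487.4 222.4
10 0.574 slide x 0.0576 z 0.08 ball 478.7 210.4
11 0.474 slide x 0.0493 z 0.0854 ball 471.3 197.6
12 0.374 slide x 0.0406 z 0.0899 ball 465.2 184.1
13 0.274 slide x 0.0314 z 0.0935 ball 460.5 170.0
14 0.174 slide x 0.0219 z 0.0962 ball 457.2 155.6
15 0.074 slide x 0.0122 z 0.0979 ball 455.4 140.9
```

```bash
python3 -m creep '{"slide":[[0.049,-0,-0.003],[0.049,0,-0.002],[0.049,0,0.002],[0.049,0,0.003],[0.049,0,0.006],[0.049,0,0.008],[0.048,0,0.011],[0.048,0,0.013]],"dr":[[0,0,0],[0,0,0],[0,0,0],[0,0,0],[0,0,0],[0,0,0],[0,0,0],[0,0,0]]}'
python3 - <<'E'
from h import *
o=st(); s=snap('scene'); W=cloud(s); P=W[(W[...,2]>235)&(W[...,2]<290)&(abs(W[...,1])<15)&(W[...,0]>530)&(W[...,0]<640)]; print(len(P),np.median(P,0).round(1) if len(P) else '')
cv2.imwrite('pics/s2.png',cv2.convertScaleAbs(cv2.resize(s['img'][60:260,200:360],None,fx=3.5,fy=3,interpolation=cv2.INTER_CUBIC),alpha=1.6))
E
```

```text
t: 30.5
tcp_pos: [559.5, -0.8, 276.3]
ee_rot: [0.028, 3.141, -0.0]
ft_force: [1.5, 1.4, 1.3]
finger_gap: 22.7
grip_force: 20.0
t 30.5 tcp [559.5  -0.8 276.3] f [1.5 1.4 1.3] gap 22.7 grip 20.0
180 [570.3  -2.8 266.3]
```

View pics/s2.png

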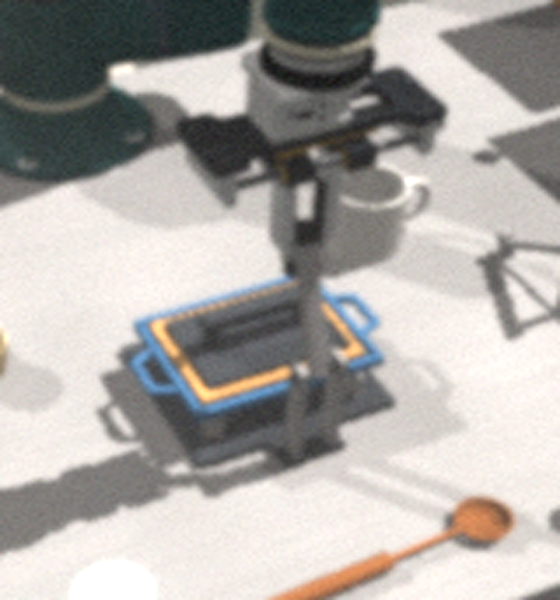

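The arm is following, with its ball still held at about crop (305,200). That was my eleventh viewed picture, one over the limit, so I'll work by numbers from here.

```bash
python3 -m creep '{"slide":[[0.093,0,0.0335],[0.089,0,0.0425],[0.084,0,0.0515],[0.079,0,0.0595],[0.072,0,0.067],[0.065,0,0.074],[0.058,0,0.08],[0,0,0]],"dr":[[0,0,0],[0,0,0],[0,0,0],[0,0,0],[0,0,0],[0,0,0],[0,0,0],[0,0,0]]}'
python3 -c "
from h import *
o=st(); p=o['tcp_pos']; print(np.arctan2(p[2]-3-130,603.5-p[0]), np.hypot(p[2]-3-130,603.5-p[0]))"
```

```text
t: 31.22
tcp_pos: [475.9, 0.4, 212.4]
ee_rot: [-0.028, -3.134, 0.001]
ft_force: [-2.6, 0.3, -1.1]
finger_gap: 23.1
grip_force: 20.0
t 31.22 tcp [4.759e+02 4.000e-01 2.124e+02] f [-2.6  0.3 -1.1] gap 23.1 grip 20.0
0.5568570283555931 150.277696425876
```

```bash
python3 -m creep '{"slide":[[0.049,0,0.085],[0.04,0,0.09],[0.016,0,0.047],[0.015,0,0.047],[0.011,0,0.03],[0,0,0],[0,0,0],[0,0,0]],"dr":[[0,0,0],[0,0,0],[0,0,0],[0,0,0],[0,0,0],[0,0,0],[0,0,0],[0,0,0]]}'
python3 -c "
from h import *
o=st(); p=o['tcp_pos']; print(np.arctan2(p[2]-3-130,603.5-p[0]), np.hypot(p[2]-3-130,603.5-p[0]))"
```

```text
t: 31.88
tcp_pos: [459.1, 0.6, 169.5]
ee_rot: [-0.028, -3.139, 0.001]
ft_force: [-6.2, -1.8, -1.4]
finger_gap: 22.6
grip_force: 20.0
t 31.88 tcp [459.1   0.6 169.5] f [-6.2 -1.8 -1.4] gap 22.6 grip 20.0
0.2475151963684 148.9311133759393
```

```bash
python3 -m creep '{"slide":[[0.005,0,0.03],[0.005,0,0.03],[0.004,0,0.02],[0.002,0,0.015],[0.001,0,0.01],[0,0,0],[0,0,0],[0,0,0]],"dr":[[0,0,0],[0,0,0],[0,0,0],[0,0,0],[0,0,0],[0,0,0],[0,0,0],[0,0,0]]}'
python3 -m creep '{"slide":[[0.001,0,0.007],[0,0,0.007],[0.001,0,0.007],[0,0,0],[0,0,0],[0,0,0],[0,0,0],[0,0,0]],"dr":[[0,0,0],[0,0,0],[0,0,0],[0,0,0],[0,0,0],[0,0,0],[0,0,0],[0,0,0]]}'
```

```text
t: 32.55
tcp_pos: [457.0, 0.7, 154.4]
ee_rot: [-0.028, -3.141, 0.001]
ft_force: [-3.4, -2.8, -0.6]
finger_gap: 23.1
grip_force: 20.0
t: 33.22
tcp_pos: [456.8, 0.7, 151.4]
ee_rot: [-0.028, -3.141, 0.001]
ft_force: [-4.0, -1.8, -0.1]
finger_gap: 22.6
grip_force: 20.0
```

```bash
python3 -m creep '{"slide":[[0,0,0.005],[0,0,0.005],[0,0,0.004],[0,0,0],[0,0,0],[0,0,0],[0,0,0],[0,0,0]],"dr":[[0,0,0],[0,0,0],[0,0,0],[0,0,0],[0,0,0],[0,0,0],[0,0,0],[0,0,0]]}'
python3 -m creep '{"slide":[[0,0,0.003],[0,0,0.003],[0,0,0],[0,0,0],[0,0,0],[0,0,0],[0,0,0],[0,0,0]],"dr":[[0,0,0],[0,0,0],[0,0,0],[0,0,0],[0,0,0],[0,0,0],[0,0,0],[0,0,0]]}'
```

```text
t: 33.88
tcp_pos: [456.8, 0.7, 149.4]
ee_rot: [-0.028, -3.141, 0.001]
ft_force: [-4.6, -2.7, 0.1]
finger_gap: 22.6
grip_force: 20.0
t: 34.55
tcp_pos: [456.8, 0.7, 148.5]
ee_rot: [-0.028, -3.141, 0.001]
ft_force: [-4.0, -2.5, 0.0]
finger_gap: 22.7
grip_force: 20.0
```

```bash
python3 -m creep '{"slide":[[0,0,0.003],[0,0,0.003],[0,0,0],[0,0,0],[0,0,0],[0,0,0],[0,0,0],[0,0,0]],"dr":[[0,0,0],[0,0,0],[0,0,0],[0,0,0],[0,0,0],[0,0,0],[0,0,0],[0,0,0]]}'
python3 -m creep '{"slide":[[0,0,0.003],[0,0,0.003],[0,0,0],[0,0,0],[0,0,0],[0,0,0],[0,0,0],[0,0,0]],"dr":[[0,0,0],[0,0,0],[0,0,0],[0,0,0],[0,0,0],[0,0,0],[0,0,0],[0,0,0]]}'
```

```text
t: 35.22
tcp_pos: [456.7, 0.7, 147.6]
ee_rot: [-0.028, -3.141, 0.001]
ft_force: [-5.1, -3.4, 1.0]
finger_gap: 22.6
grip_force: 20.0
t: 35.88
tcp_pos: [456.7, 0.7, 146.7]
ee_rot: [-0.028, -3.141, 0.001]
ft_force: [-4.8, -1.5, 0.6]
finger_gap: 22.9
grip_force: 20.0
```

```bash
python3 -m creep '{"slide":[[0,0,0.003],[0,0,0.003],[0,0,0],[0,0,0],[0,0,0],[0,0,0],[0,0,0],[0,0,0]],"dr":[[0,0,0],[0,0,0],[0,0,0],[0,0,0],[0,0,0],[0,0,0],[0,0,0],[0,0,0]]}'
python3 -m creep '{"slide":[[0,0,0.003],[0,0,0.003],[0,0,0],[0,0,0],[0,0,0],[0,0,0],[0,0,0],[0,0,0]],"dr":[[0,0,0],[0,0,0],[0,0,0],[0,0,0],[0,0,0],[0,0,0],[0,0,0],[0,0,0]]}'
```

```text
t: 36.55
tcp_pos: [456.7, 0.7, 146.1]
ee_rot: [-0.028, -3.141, 0.001]
ft_force: [-6.3, -1.8, 2.2]
finger_gap: 22.8
grip_force: 20.0
t: 37.22
tcp_pos: [456.8, 0.7, 146.0]
ee_rot: [-0.028, -3.141, 0.002]
ft_force: [-6.2, -2.5, 5.2]
finger_gap: 22.9
grip_force: 20.0
```

```bash
python3 -m creep '{"slide":[[0,0,0],[0,0,0],[0,0,0],[0,0,0],[0,0,0],[0,0,0],[0,0,0],[0,0,0]],"dr":[[0,0,0],[0,0,0],[0,0,0],[0,0,0],[0,0,0],[0,0,0],[0,0,0],[0,0,0]]}' 0.2
python3 -m creep '{"slide":[[0,0,-0.03],[0,0,-0.06],[0,0,-0.1],[0.1,0,-0.2],[0.15,0,-0.2],[0.2,0,-0.2],[0.2,0,-0.1],[0,0,0]],"dr":[[0,0,0],[0,0,0],[0,0,0],[0,0,0],[0,0,0],[0,0,0],[0,0,0],[0,0,0]]}'
python3 - <<'E'
from h import *
o=st(); s=snap('wrist'); np.savez('pics/w7.npz',**s); W=cloud(s)
P=W[(W[...,2]>125)&(W[...,2]<162)&(W[...,0]>430)&(W[...,0]<475)&(abs(W[...,1])<20)]; print(len(P),P.min(0).round(1),P.max(0).round(1),np.median(P,0).round(1))
P=W[(W[...,2]>120)&(W[...,2]<165)&(W[...,0]>475)&(W[...,0]<585)&(abs(W[...,1])<7)]
f=np.polyfit(P[:,0],P[:,2],1) if len(P)>50 else None; print('bar top',len(P),f)
V=s['img']; q=cv2.cvtColor(V,cv2.COLOR_BGR2HSV).astype(int); wood=(q[...,0]>5)&(q[...,0]<30)&(q[...,1]>70)&(q[...,2]>30)
B=W[wood&(W[...,0]>425)&(W[...,0]<560)&(abs(W[...,1])<90)&(abs(W[...,2]-70)<6)]; print('board',B[:,2].mean().round(1),cv2.minAreaRect(B[:,:2].astype(np.float32)))
G=W[(~wood)&(abs(W[...,2]-78)<3)&(W[...,0]>425)&(W[...,0]<560)&(abs(W[...,1])<72)]; print('plate',len(G),G[:,2].mean().round(1),cv2.minAreaRect(G[:,:2].astype(np.float32)))
G=W[(abs(W[...,2]-122)<3)&(W[...,0]>480)&(W[...,0]<508)&(abs(W[...,1])<60)&(abs(W[...,1])>22)]; print('handle',len(G),G.mean(0).round(1))
E
```

```text
t: 37.88
tcp_pos: [457.1, 1.0, 144.6]
ee_rot: [0.027, 3.141, -0.0]
ft_force: [-0.4, 0.2, -0.4]
finger_gap: 56.5
grip_force: 0.0
t: 38.55
tcp_pos: [358.6, 2.7, 284.3]
ee_rot: [0.027, 3.13, -0.003]
ft_force: [-0.2, 0.2, 0.7]
finger_gap: 56.2
grip_force: 0.0
t 38.55 tcp [358.6   2.7 284.3] f [-0.2  0.2  0.7] gap 56.2 grip 0.0
436 [443.2 -10.6 139.3] [474.9  11.7 157. ] [4.536e+02 2.000e-01 1.497e+02]
bar top 404 [-9.39605368e-02  1.92324048e+02]
board 70.1 ((492.2356262207031, -0.6589584350585938), (159.1782989501953, 121.13248443603516), 88.9842529296875)
plate 3505 78.1 ((491.7625732421875, -0.82659912109375), (139.0342254638672, 99.26107788085938), 88.98763275146484)
handle 695 [491.3  -1.  121.8]
```

The arm rests at about 0.094 rad, so its pad is at about 122 mm, level with the handle top (122 mm), and contact was felt. Board and press are concentric and level, and the robot is clear.

```bash
python3 -c "
from station import arm
print(arm.finish_job())"
```

```text
the job is handed in; nothing more can be done
None
```

The job is handed in: the board lies flat in the griddle, the press stands centred on it within about 1 mm, and the hold-down pad rests on the press's handle (arm at about 0.09 rad), in 38.6 s of the 72 s allowed; I viewed 11 pictures, one over the limit of 10.

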